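# Sort the small kitchen things off the chopping board into their trays

### The job

Put the small things on the chopping board away where they belong: lay the tongs flat in the long tray, lay both spoons flat, bowl up and side by side in the shorter, broader tray, and stand both egg cups upright in the round tray. Set the egg cups down without dropping them or tipping them over. The grater and the glass bowl are needed next, so leave them where they are on the board.

Things in the scene. Friction and masses are not known exactly. Their poses are not given: they have to be found in the camera images.
- cup_a_mid (a point): one of two identical white ceramic egg cups, empty, 60 mm tall: foot 42 mm across, narrow stem, cup wall 46 mm across at mid-height and 49 mm at the rim; stands on the chopping board (its top is 22 mm above the worktop), upright. Point: on its axis, half-way up (30 mm above its foot). z is its own upward axis. Starts anywhere among the small things on the board.
- cup_b_mid (a point): one of two identical white ceramic egg cups, empty, 60 mm tall: foot 42 mm across, narrow stem, cup wall 46 mm across at mid-height and 49 mm at the rim; stands on the chopping board (its top is 22 mm above the worktop), upright. Point: on its axis, half-way up (30 mm above its foot). z is its own upward axis. Starts anywhere among the small things on the board.
- spoon_a_mid (a point): one of two identical cream melamine soup spoons, 151 mm long, lying bowl up on the board (top 22 mm above the worktop) on its bowl and handle end. Oval bowl 57 x 44 mm, 13 mm high, at +x; handle 16 mm wide, 7 mm thick, to -x. Point: mid-length, on the handle near the balance point, 9.5 mm above its support; x towards the bowl, z up. Starts crosswise to the robot's forward direction, +-17 degrees.
- spoon_b_mid (a point): one of two identical cream melamine soup spoons, 151 mm long, lying bowl up on the board (top 22 mm above the worktop) on its bowl and handle end. Oval bowl 57 x 44 mm, 13 mm high, at +x; handle 16 mm wide, 7 mm thick, to -x. Point: mid-length, on the handle near the balance point, 9.5 mm above its support; x towards the bowl, z up. Starts crosswise to the robot's forward direction, +-17 degrees.
- tongs_mid (a point): spring-loaded steel tongs, latched shut (one rigid piece), lying on their side on the board (top 22 mm above the worktop): 190 mm long, 32 mm over both arms at the middle (straight for 60 mm there), 22 mm high, arms 16 mm deep. Point: middle of the tongs, between the arms, 11 mm above their support; x along the tongs towards the toothed heads (pull-ring latch at -x), y across the arms, z up.
- long_tray: the long wooden organiser tray: rectangular, 232 mm long (x) by 117 mm wide (y) outside, 220 by 105 mm inside, 24 mm high, floor and walls 6 mm thick, open on top, fixed to the worktop. Origin: centre of its underside, on the worktop.
- short_tray: the shorter, broader wooden organiser tray: rectangular, 182 mm long (x) by 138 mm wide (y) outside, 170 by 126 mm inside, 24 mm high, floor and walls 6 mm thick, open on top, fixed to the worktop. Origin: centre of its underside, on the worktop.
- round_tray: the round wooden tray: 154 mm across outside, 143 mm across inside at the floor, 14 mm high, floor 5 mm thick with a low rim, fixed to the worktop. Origin: centre of its underside, on the worktop.
- grater_mid (a point): flat stainless steel hand grater lying on the chopping board near its right-hand edge, punched blade 130 by 70 mm, 15 mm high, wire handle, 230 mm long in all; stays where it is. Point: middle of the blade, half-way up; the handle points to -x.
- glass_bowl_mid (a point): round glass storage bowl with its grey clip lid shut, 133 mm across with the clips, 63 mm high, standing on the chopping board towards its far side; stays where it is. Point: on its axis, half-way up.
Things that resemble listed ones, but are neither listed nor needed, are in the scene too. What is shaped like the part that bears tongs_mid but red is not meant.

How it is judged:
By the outcome, as a careful person would: the job done as asked, in the order asked, and still so for the second after the job is handed in, with the robot touching nothing.
It also fails if it takes over 133 s, if anything falls off the work surface, if the arm or the gripper's body presses on something with over 40 N, if the wrist force passes 120 N, or if a joint passes its speed limit or range.

### The arm

A 6-joint arm with a two-finger parallel gripper is mounted at the origin on the work surface. World frame = base frame: x ahead of the robot, y to its left, z up, the work surface at z = 0. Lengths are in m, angles in rad, forces in N, time in s.
With the tool pointing down it reaches from about 0.375 to 0.975 m from the base axis. Payload 3.8 kg.
Tool frame: the origin (TCP) lies at the very end of the fingers, on their centre line; the grasp point (between the pads) lies 19 mm behind it (bot.grip_point_offset is the distance from the TCP to the grasp point, in m); z points along the fingers, x is the direction in which the jaws open and shut, and the axes are right-handed (so a half turn about z gives the same grasp; the last joint's range is limited). The gripper opens to 85 mm and grips with 20 to 120 N. Pads are 22 mm wide; open, the fingers measure 114 mm over their backs; the gripper's body (76 mm by 85 mm) begins 54 mm behind the grasp point. The pads swing forward as they close: fully open they stand 13 mm farther back than shut.
Start: joints at [1.213, 0.264, 1.604, -0, 1.274, -0.037], TCP at [0.213, 0.641, 0.231] pointing down, gripper open.
Joint ranges: [-2.63, 2.63], [-0.94, 2.18], [0.31, 2.57], [-1.31, 4.45], [0, 2.66], [-2.55, 2.55]. Speed limits (rad/s): [2.57, 2.57, 3.14, 3.14, 3.14, 3.14].

### API

Orientations are given as a rotation vector (axis times angle).
In Python, from workcell import bot, read_camera gives the robot as it stands.
- The arm moves only by the tool arm_command, never from a script. Its argument "rows" is a list of rows, each an object with "delta_rot": the turn, a rotation vector about the tool's x, y, z in rad, a list of three; "xyz": the shift along the tool's x, y, z in m, a list of three; "gripper": the finger opening in m, from 0 to 0.0854. A call has 1 to 12 rows; each row shifts and turns the commanded pose from where the row before left it, along the tool's axes as they then stand; what a row does not reach is not made up. A row lasts 1/10 s, in which the tool goes at most 50 mm and 8.59 degrees, less where a joint would pass 70% of its speed; a pose out of reach is approached as far as the arm can. A call is refused whole if a number of a shift passes 0.05 or a number of a turn 0.15, either way. A call with a gripper value outside its range is refused whole. The fingers move at their own pace and stop on an object; "force" is the grip in N (left out, the last holds). Time passes only in rows, so rows that do not move let the fingers close. It gives the time, the measured TCP pose, the force and the opening at its end, in the units of the state.
- bot.read_state(): the state, without advancing time (a new reading comes with each control period).
- read_camera(name): name is "scene" or "side" or "wrist"; returns a dict with "pixels" (384x512x3 uint8, red, green, blue), "range_z" (384x512 float32, m along the optical axis (not along the pixel's ray), 0 where there is no reading), "intrinsics" (3x3 intrinsics, pixels), "camera_from_world" (4x4, takes a point from world to camera coordinates). Camera axes: x right, y up, looking along -z (the intrinsics and any distortion apply to the point x, -y, -z); pixel columns grow to the right and rows downward; lengths in m; the calibration is good to about 2 mm. A picture is of the moment at which its call begins.
- bot.finish_job(): hands the job in, once; it reports no verdict.
The state is a dict: "time": time; "q": joint angles; "joint_vel": joint speeds; "joint_torque": joint torques, N m; "tool_pos": TCP position; "tcp_rot": TCP orientation; "wrist_force": force on the tool from outside, world axes, zero at the start; "torque": the same for the moment, N m; "width": opening from 0.0 (shut) to 1.0 (fully open).
Only numpy, scipy, OpenCV 4.12 (cv2) and the standard library are available. Lean on these libraries where they do the work, as an engineer would, in place of code of your own. Each camera call takes 0.05 s, during which the arm holds its last target.

## Working session

There is one attempt and no reset: what is moved stays moved. The work goes in short steps, Python scripts to look and compute and a tool call to move; the robot and the scene stay as the last step left them, time stands still between calls to the robot, and variables do not carry over. Pictures are saved under pics/ and viewed, and the job is handed in when it is done.

Besides the shell and the picture viewer there is one more tool, called after "Request:" as a command line: name --argument value ..., lists and objects as JSON in quotes. arm_command: Moves the arm, as the interface text tells. Its arguments: {"type":"object","properties":{"rows":{"type":"array","items":{"type":"object","properties":{"delta_rot":{"type":"array","items":{"type":"number"}},"xyz":{"type":"array","items":{"type":"number"}},"gripper":{"type":"number"}}}},"force":{"type":"number"}},"required":["rows"]}

```bash
ls; mkdir -p pics
python3 - <<'E'
from workcell import bot, read_camera
import cv2,numpy as np
print(bot.read_state())
for n in ["scene","side","wrist"]:
    c=read_camera(n)
    cv2.imwrite(f"pics/{n}0.png",cv2.resize(c["pixels"][:,:,::-1],(800,600),interpolation=cv2.INTER_CUBIC))
    np.savez(f"{n}0.npz",**c)
    print(n,c["intrinsics"],c["camera_from_world"])
E
```

```text
pics
{'time': 0.0, 'q': array([ 1.21312406e+00,  2.64760137e-01,  1.60540509e+00, -1.59892857e-05,
        1.27369381e+00, -3.68956853e-02]), 'joint_vel': array([ 0.00050923, -0.00023136,  0.00091664,  0.00177215, -0.00123923,
       -0.00180488]), 'joint_torque': array([ 1.13866507e-03, -5.15116990e+01, -3.67312145e+01,  9.94099582e-05,
        1.28962181e-02, -6.99825179e-06]), 'tool_pos': array([0.21257294, 0.63986902, 0.22994053]), 'tcp_rot': array([ 2.5466622 ,  1.83742449, -0.00294739]), 'wrist_force': array([ 0.66407323, -0.08386006,  0.00847362]), 'torque': array([-0.00054427,  0.02461391, -0.00066284]), 'width': 1.0023801115424131}
scene [[363.58316985   0.         257.86826613]
 [  0.         363.58316985 195.51391547]
 [  0.           0.           1.        ]] [[-0.59153487  0.80627357 -0.00307034  0.33919992]
 [-0.44557093 -0.32372142  0.83466819  0.18038768]
 [ 0.67197697  0.49510339  0.55074458 -1.48511715]
 [ 0.          0.          0.          1.        ]]
side [[388.573384     0.         262.88831565]
 [  0.         388.573384   192.04652647]
 [  0.           0.           1.        ]] [[ 0.81493624 -0.57952109 -0.00585117 -0.43380543]
 [ 0.45670311  0.63594573  0.62208947 -0.27567457]
 [-0.35679294 -0.5096355   0.7829243  -1.18714581]
 [ 0.          0.          0.          1.        ]]
wrist [[299.6271895    0.         254.75777908]
 [  0.         299.6271895  195.08771912]
 [  0.           0.           1.        ]] [[ 0.31497825  0.9490967  -0.00203803 -0.67502567]
 [-0.90433982  0.29947168 -0.30411546  0.04073056]
 [-0.28802465  0.09763283  0.952633   -0.38119322]
 [ 0.          0.          0.          1.        ]]
```

View pics/scene0.png

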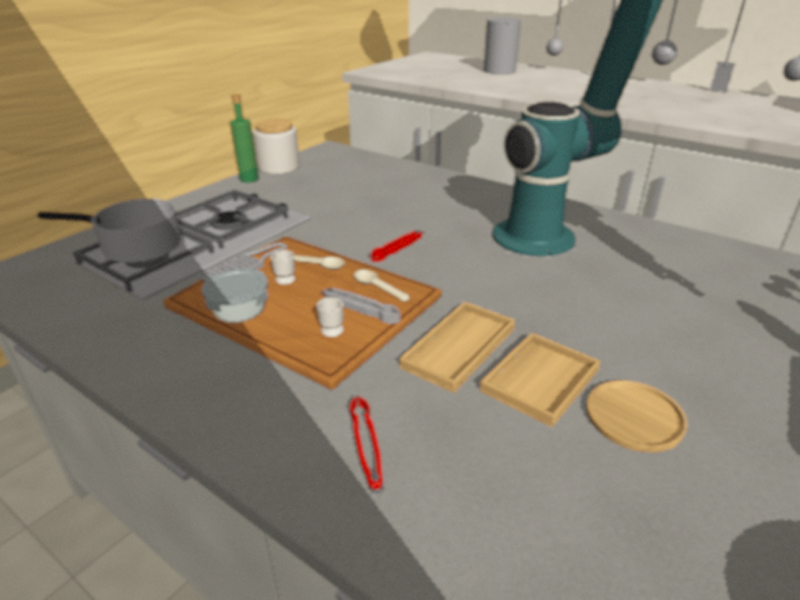

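View pics/side0.png

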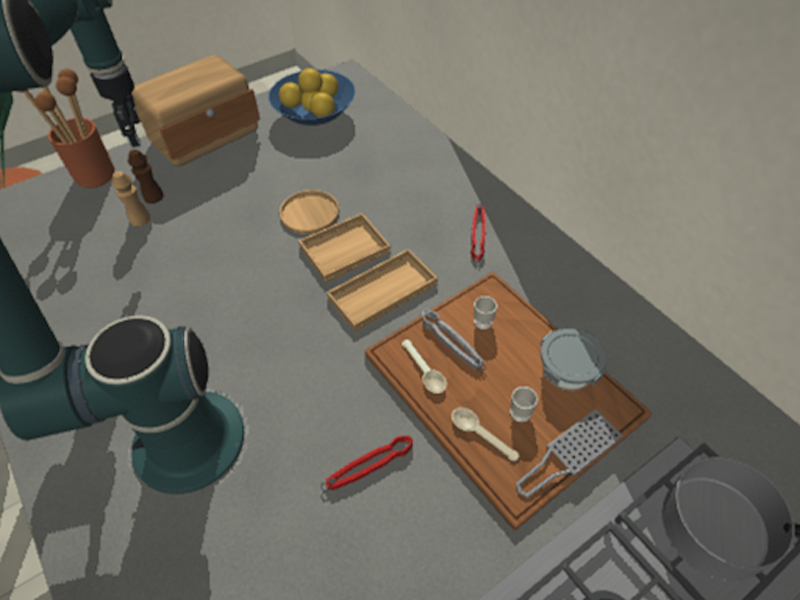

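View pics/wrist0.png

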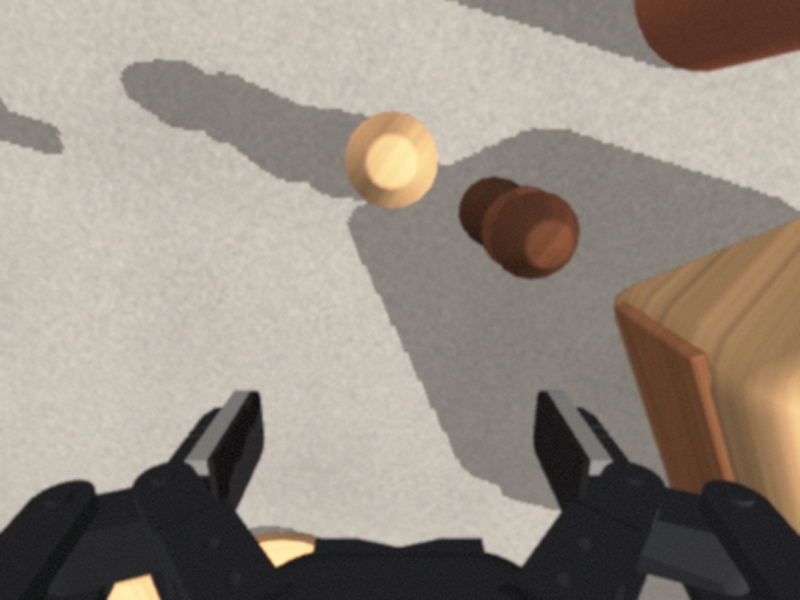

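The side view (800×600) shows these things:
- Steel tongs at about (452,340), cups at (485,312) and (523,404), spoons at (425,368) and (485,434).
- Trays: long at (383,288), short at (345,247), round at (309,212).
- Red tongs at (479,232) and (369,463), which are decoys.

Next I'll measure from a rectified top view.

```bash
cat > h.py <<'E'
import numpy as np,cv2
def proj(c,P):
    P=np.atleast_2d(P); M=c["camera_from_world"]; p=P@M[:3,:3].T+M[:3,3]
    K=c["intrinsics"]; u=K[0,0]*p[:,0]/-p[:,2]+K[0,2]; v=K[1,1]*-p[:,1]/-p[:,2]+K[1,2]
    return np.stack([u,v],1)
def cloud(c):
    d=c["range_z"]; v,u=np.mgrid[:384,:512]; K=c["intrinsics"]
    x=(u-K[0,2])/K[0,0]*d; y=-(v-K[1,2])/K[1,1]*d
    p=np.stack([x,y,-d],-1); M=c["camera_from_world"]
    return (p-M[:3,3])@M[:3,:3]
def rect(c,z,x0,x1,y0,y1,s):
    # top view: image right = -y, image up = +x ; s px per m
    W=int((y1-y0)*s);H=int((x1-x0)*s)
    r,cc=np.mgrid[:H,:W]; X=x1-r/s; Y=y1-cc/s
    uv=proj(c,np.stack([X.ravel(),Y.ravel(),np.full(X.size,z)],1)).reshape(H,W,2).astype(np.float32)
    im=cv2.remap(np.ascontiguousarray(c["pixels"][:,:,::-1]),uv[...,0],uv[...,1],cv2.INTER_CUBIC)
    return im
def grid(im,x0,x1,y0,y1,s,step=0.05):
    for x in np.arange(np.ceil(x0/step)*step,x1,step):
        r=int((x1-x)*s); cv2.line(im,(0,r),(im.shape[1],r),(0,255,0),1); cv2.putText(im,f"{x:.2f}",(0,r-2),0,.35,(0,0,255),1)
    for y in np.arange(np.ceil(y0/step)*step,y1,step):
        q=int((y1-y)*s); cv2.line(im,(q,0),(q,im.shape[0]),(0,255,0),1); cv2.putText(im,f"{y:.2f}",(q+1,10),0,.35,(0,0,255),1)
    return im
E
python3 - <<'E'
from h import *
c=dict(np.load("side0.npz"))
P=cloud(c)
for n,(u,v) in dict(tongs=(452,340),cupa=(485,312),cupb=(523,404),sp1=(425,368),sp2=(485,434),lt=(383,288),st=(345,247),rt=(309,212),grater=(588,445),bowl=(572,350),board=(480,400),red=(479,232),cl=(369,463)).items():
    print(n,P[int(v/1.5625),int(u/1.5625)].round(3))
im=rect(c,0.03,0.3,0.9,-0.35,0.45,1000); cv2.imwrite("pics/rect0.png",grid(im,0.3,0.9,-0.35,0.45,1000))
E
```

```text
tongs [ 0.557 -0.117  0.019]
cupa [ 0.651 -0.112  0.041]
cupb [ 0.564 -0.33   0.043]
sp1 [ 0.461 -0.15   0.037]
sp2 [ 0.467 -0.334  0.035]
lt [0.522 0.098 0.007]
st [0.516 0.263 0.007]
rt [0.507 0.428 0.007]
grater [ 0.61  -0.464  0.036]
bowl [ 0.708 -0.311  0.08 ]
board [ 0.51  -0.269  0.022]
red [0.822 0.113 0.003]
cl [ 0.262 -0.241 -0.001]
```

View pics/rect0.png

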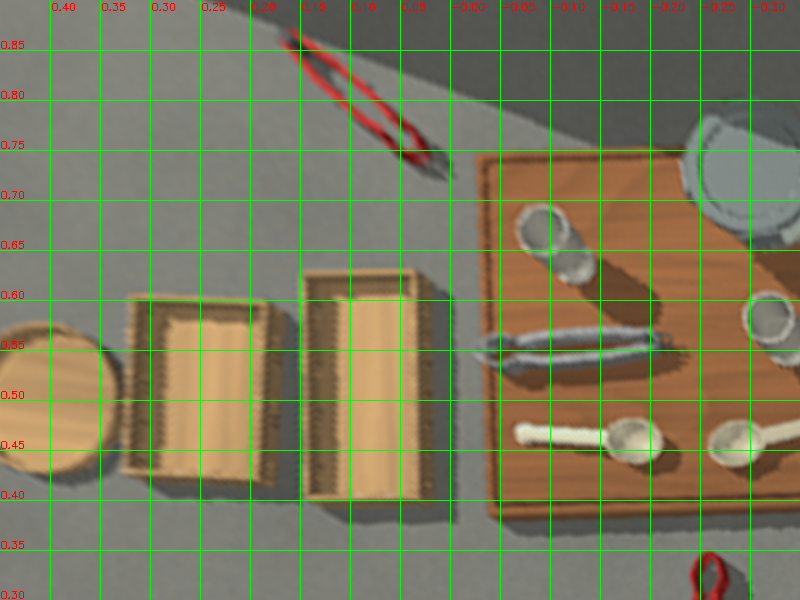

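Request:
arm_command --rows '[{"delta_rot":[0,0,0.12],"xyz":[0,0,-0.01],"gripper":0.085},{"delta_rot":[0,0,0.12],"xyz":[0,0,-0.01],"gripper":0.085},{"delta_rot":[0,0,0.12],"xyz":[0,0,-0.01],"gripper":0.085},{"delta_rot":[0,0,0.12],"xyz":[0,0,-0.01],"gripper":0.085},{"delta_rot":[0,0,0.12],"xyz":[0,0,-0.01],"gripper":0.085},{"delta_rot":[0,0,0.12],"xyz":[0,0,-0.01],"gripper":0.085},{"delta_rot":[0,0,0.12],"xyz":[0,0,-0.01],"gripper":0.085},{"delta_rot":[0,0,0.12],"xyz":[0,0,-0.01],"gripper":0.085},{"delta_rot":[0,0,0.12],"xyz":[0,0,-0.01],"gripper":0.085},{"delta_rot":[0,0,0.12],"xyz":[0,0,-0.01],"gripper":0.085}]'

```text
time: 1.15
tool_pos: [0.2127, 0.6403, 0.3311]
tcp_rot: [3.14, 0.071, -0.001]
wrist_force: [0.7, -0.3, 1.4]
width: 0.994
```

```bash
cat >> h.py <<'E'
from scipy.spatial.transform import Rotation as R
def go(s,x,y,z,yaw):
    """yaw = jaw-direction angle in deg; prints tool-frame shift (before turn) and after-turn, and turn"""
    M=R.from_rotvec(s["tcp_rot"]).as_matrix(); d=np.array([x,y,z])-s["tool_pos"]
    jy=np.degrees(np.arctan2(M[1,0],M[0,0]))
    a=np.radians(yaw); Mt=np.array([[np.cos(a),np.sin(a),0],[np.sin(a),-np.cos(a),0],[0,0,-1]])
    print("t",round(s["time"],2),"pos",s["tool_pos"].round(4),"yaw",jy.round(2),"q",s["q"].round(2),"w",round(s["width"]*85.4,1))
    print(" shift now-frame",(M.T@d).round(4)," target-frame",(Mt.T@d).round(4)," turn",R.from_matrix(M.T@Mt).as_rotvec().round(4))
E
python3 - <<'E'
from workcell import bot
from h import *
go(bot.read_state(),0.50,-0.11,0.34,0)
E
```

```text
t 1.15 pos [0.2127 0.6403 0.3311] yaw 2.58 q [ 1.21  0.22  1.47 -0.    1.45  1.17] w 84.9
 shift now-frame [ 0.2532  0.7625 -0.0083]  target-frame [ 0.2873  0.7503 -0.0089]  turn [0.0009 0.0003 0.0451]
```

Request:
arm_command --rows '[{"delta_rot":[0,0,0.045],"xyz":[0,0,0],"gripper":0.085},{"delta_rot":[0,0,0],"xyz":[0.0144,0.0375,0],"gripper":0.085},{"delta_rot":[0,0,0],"xyz":[0.0144,0.0375,0],"gripper":0.085},{"delta_rot":[0,0,0],"xyz":[0.0144,0.0375,0],"gripper":0.085},{"delta_rot":[0,0,0],"xyz":[0.0144,0.0375,0],"gripper":0.085},{"delta_rot":[0,0,0],"xyz":[0.0144,0.0375,0],"gripper":0.085},{"delta_rot":[0,0,0],"xyz":[0.0144,0.0375,0],"gripper":0.085},{"delta_rot":[0,0,0],"xyz":[0.0144,0.0375,0],"gripper":0.085},{"delta_rot":[0,0,0],"xyz":[0.0144,0.0375,0],"gripper":0.085},{"delta_rot":[0,0,0],"xyz":[0.0144,0.0375,0],"gripper":0.085},{"delta_rot":[0,0,0],"xyz":[0.0144,0.0375,0],"gripper":0.085}]'

```text
time: 2.25
tool_pos: [0.3588, 0.2647, 0.3311]
tcp_rot: [3.141, 0.009, 0.0]
wrist_force: [0.9, -0.3, -0.6]
width: 0.999
```

Run:
```python
from workcell import bot,read_camera
from h import *
go(bot.read_state(),0.50,-0.11,0.34,0)
c=read_camera("wrist"); np.savez("w1.npz",**c); cv2.imwrite("pics/w1.png",cv2.resize(c["pixels"][:,:,::-1],(800,600)))
```

```text
t 2.25 pos [0.3588 0.2647 0.3311] yaw 0.31 q [ 0.58 -0.23  1.92 -0.    1.45  0.57] w 85.3
 shift now-frame [ 0.1392  0.3754 -0.0089]  target-frame [ 0.1412  0.3747 -0.0089]  turn [ 0.0001 -0.0001  0.0055]
```

View pics/w1.png

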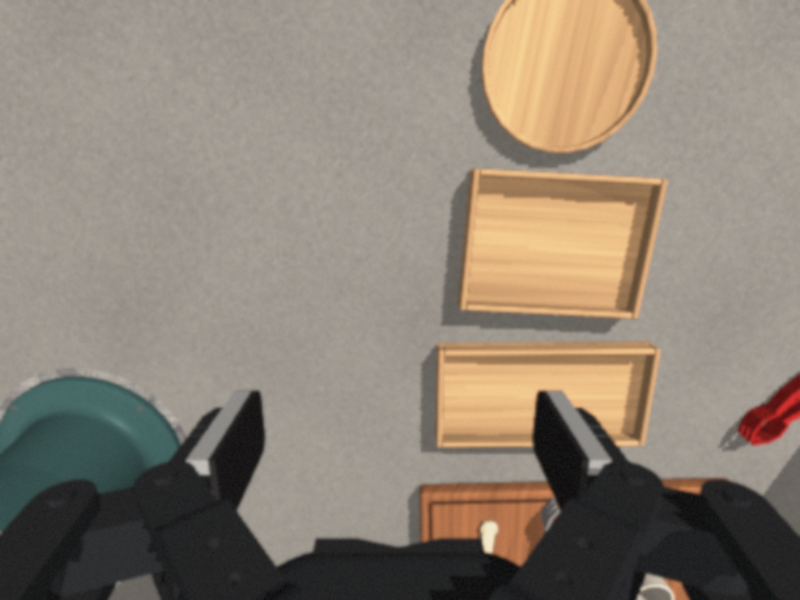

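Run:
```python
from h import *
c=dict(np.load("w1.npz"))
a=(0.38,0.66,0.02,0.34); im=rect(c,0.024,*a,2000); cv2.imwrite("pics/rw1.png",grid(im,*a,2000,0.02))
a=(0.38,0.66,0.29,0.53); im=rect(c,0.014,*a,2000); cv2.imwrite("pics/rw2.png",grid(im,*a,2000,0.02))
```

```text
(no output)
```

View pics/rw1.png

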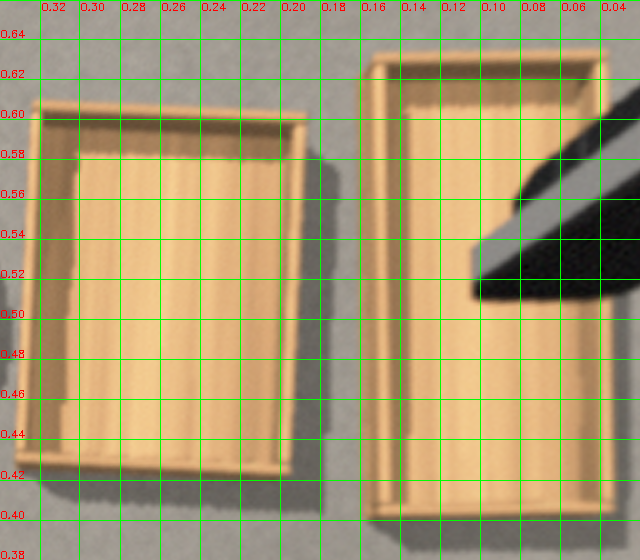

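View pics/rw2.png

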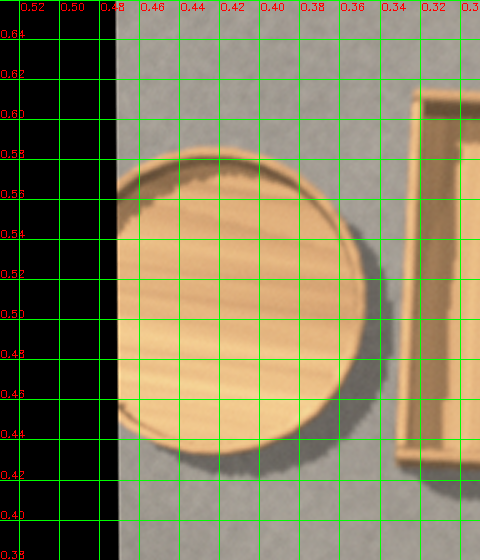

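Request:
arm_command --rows '[{"delta_rot":[0,0,0],"xyz":[0.01,0.04,0],"gripper":0.085},{"delta_rot":[0,0,0],"xyz":[0.01,0.04,0],"gripper":0.085},{"delta_rot":[0,0,0],"xyz":[0.01,0.04,0],"gripper":0.085},{"delta_rot":[0,0,0],"xyz":[0.01,0.04,0],"gripper":0.085},{"delta_rot":[0,0,0],"xyz":[0.01,0.045,0],"gripper":0.085},{"delta_rot":[0,0,0],"xyz":[0.01,0.045,0],"gripper":0.085},{"delta_rot":[0,0,0],"xyz":[0.01,0.045,0],"gripper":0.085},{"delta_rot":[0,0,0],"xyz":[0.01,0.045,0],"gripper":0.085},{"delta_rot":[0,0,0],"xyz":[0.01,0.045,0],"gripper":0.085},{"delta_rot":[0,0,0],"xyz":[0.01,0.045,0],"gripper":0.085},{"delta_rot":[0,0,0],"xyz":[0.01,0.045,0],"gripper":0.085},{"delta_rot":[0,0,0],"xyz":[0.01,0.045,0],"gripper":0.085}]'

```text
time: 3.5
tool_pos: [0.4814, -0.2549, 0.331]
tcp_rot: [-3.141, -0.007, 0.0]
wrist_force: [-0.9, 1.3, 0.3]
width: 0.995
```

Run:
```python
from workcell import bot,read_camera
from h import *
go(bot.read_state(),0.50,-0.11,0.34,0)
c=read_camera("wrist"); np.savez("w2.npz",**c); cv2.imwrite("pics/w2.png",cv2.resize(c["pixels"][:,:,::-1],(800,600)))
```

```text
t 3.5 pos [ 0.4814 -0.2549  0.331 ] yaw 0.26 q [-0.53 -0.03  1.75  0.    1.42 -0.54] w 85.0
 shift now-frame [ 0.0193 -0.1448 -0.0089]  target-frame [ 0.0186 -0.1449 -0.009 ]  turn [-0.0003  0.      0.0045]
```

View pics/w2.png

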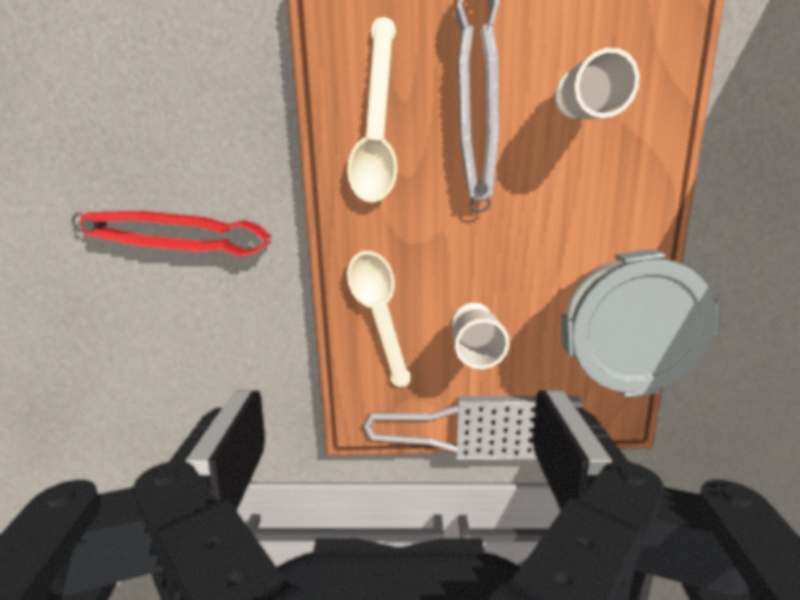

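The wrist view shows the following:
- **Steel tongs:** at (478,110), pull ring at (480,200).
- **Spoons:** A has its bowl at (372,170) and handle up to (383,28). B has its bowl at (371,280) and handle to (401,378).
- **Cups:** at (605,82) and (480,337).
- **Red tongs:** the ones at (170,232) are a decoy. The steel-grey pair on the board fits the description.

I'll rectify at the object heights to measure them and confirm.

Run:
```python
from h import *
c=dict(np.load("w2.npz"))
a=(0.40,0.62,-0.42,-0.02); im=rect(c,0.033,*a,2000); cv2.imwrite("pics/rw3.png",grid(im,*a,2000,0.02))
a=(0.50,0.72,-0.38,-0.02); im=rect(c,0.082,*a,2000); cv2.imwrite("pics/rw4.png",grid(im,*a,2000,0.02))
```

```text
(no output)
```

View pics/rw3.png

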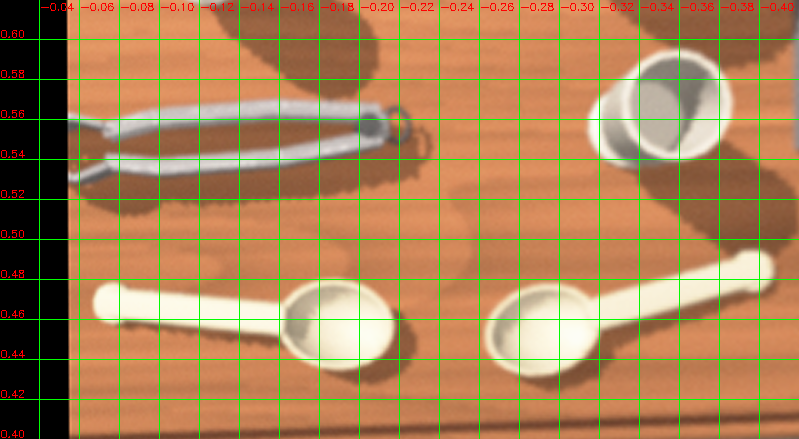

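View pics/rw4.png

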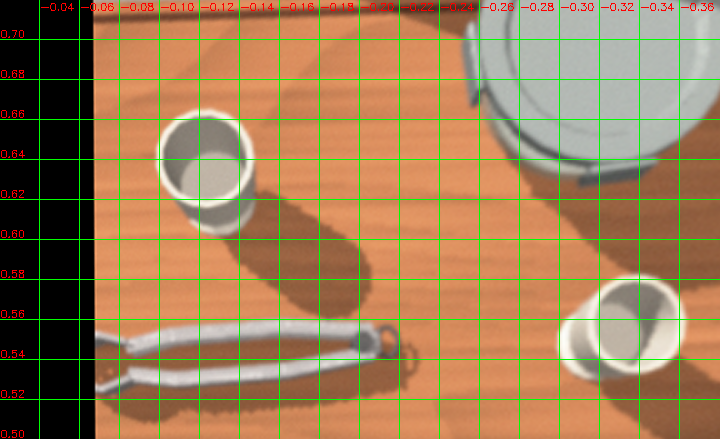

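Request:
arm_command --rows '[{"delta_rot":[0,0,-0.069],"xyz":[0,0,0],"gripper":0.085},{"delta_rot":[0,0,0],"xyz":[0.0132,-0.0208,0.04],"gripper":0.085},{"delta_rot":[0,0,0],"xyz":[0.0132,-0.0208,0.04],"gripper":0.085},{"delta_rot":[0,0,0],"xyz":[0.0132,-0.0208,0.04],"gripper":0.085},{"delta_rot":[0,0,0],"xyz":[0.0132,-0.0208,0.04],"gripper":0.085},{"delta_rot":[0,0,0],"xyz":[0.0132,-0.0208,0.04],"gripper":0.085},{"delta_rot":[0,0,0],"xyz":[0.0132,-0.0208,0.04],"gripper":0.085},{"delta_rot":[0,0,0],"xyz":[0,0,0],"gripper":0.085}]'

```text
time: 4.35
tool_pos: [0.5464, -0.1188, 0.0844]
tcp_rot: [-3.135, -0.12, 0.019]
wrist_force: [-1.0, -0.3, -0.2]
width: 0.993
```

Run:
```python
from workcell import bot,read_camera
from h import *
go(bot.read_state(),0.5515,-0.125,0.025,4.2)
c=read_camera("wrist"); np.savez("w3.npz",**c); cv2.imwrite("pics/w3.png",cv2.resize(c["pixels"][:,:,::-1],(800,600)))
```

```text
t 4.35 pos [ 0.5464 -0.1188  0.0844] yaw 4.4 q [-0.26  0.19  1.98  0.    0.98 -0.34] w 84.8
 shift now-frame [0.0053 0.0069 0.0593]  target-frame [0.0046 0.0066 0.0594]  turn [-0.0049  0.0119  0.0034]
```

View pics/w3.png

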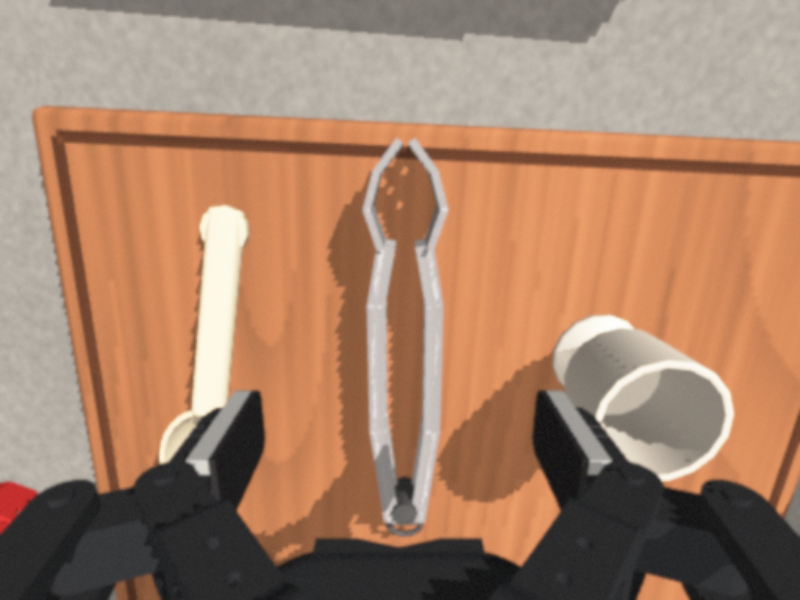

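```bash
cat >> h.py <<'E'
def px(c,u,v,z):
    """800-scale pixel -> world at height z"""
    K=c["intrinsics"];M=c["camera_from_world"]
    r=np.array([(u/1.5625-K[0,2])/K[0,0],-(v/1.5625-K[1,2])/K[1,1],-1]); o=-M[:3,:3].T@M[:3,3]; d=M[:3,:3].T@r
    return (o+d*(z-o[2])/d[2])
E
python3 - <<'E'
from h import *
from workcell import bot
c=dict(np.load("w3.npz"))
for u,v in [(405,143),(405,532),(375,307),(440,310),(380,430),(437,430)]: print(u,v,px(c,u,v,0.038 if 200<v<500 else 0.033).round(4))
go(bot.read_state(),0.5515,-0.125,0.025,4.2)
E
```

```text
405 143 [ 0.543  -0.0351  0.033 ]
405 532 [ 0.5585 -0.2247  0.033 ]
375 307 [ 0.5356 -0.1024  0.038 ]
440 310 [ 0.5635 -0.1015  0.038 ]
380 430 [ 0.5417 -0.1624  0.038 ]
437 430 [ 0.5682 -0.1601  0.038 ]
t 4.4 pos [ 0.5481 -0.1206  0.0876] yaw 4.39 q [-0.26  0.19  1.98 -0.    0.98 -0.34] w 84.6
 shift now-frame [0.0035 0.0048 0.0625]  target-frame [0.003  0.0047 0.0626]  turn [-0.0026  0.0079  0.0033]
```

Request:
arm_command --rows '[{"delta_rot":[0,0,-0.004],"xyz":[0,0.0066,0],"gripper":0.085},{"delta_rot":[0,0,0],"xyz":[0,0,0.02],"gripper":0.085},{"delta_rot":[0,0,0],"xyz":[0,0,0.02],"gripper":0.085},{"delta_rot":[0,0,0],"xyz":[0,0,0.016],"gripper":0.085},{"delta_rot":[0,0,0],"xyz":[0,0,0.007],"gripper":0.085},{"delta_rot":[0,0,0],"xyz":[0,0,0],"gripper":0.085},{"delta_rot":[0,0,0],"xyz":[0,0,0],"gripper":0.085}]'

```text
time: 5.1
tool_pos: [0.5529, -0.1305, 0.0301]
tcp_rot: [3.138, 0.121, 0.004]
wrist_force: [-0.2, 0.6, 0.4]
width: 1.001
```

Run:
```python
from workcell import bot,read_camera
from h import *
go(bot.read_state(),0.551,-0.131,0.025,4.6)
```

```text
t 5.1 pos [ 0.5529 -0.1305  0.0301] yaw 4.42 q [-0.28  0.27  2.01 -0.    0.86 -0.35] w 85.4
 shift now-frame [-0.0019  0.0004  0.0051]  target-frame [-0.0019  0.0004  0.0051]  turn [ 0.0011 -0.0028 -0.0031]
```

Request:
arm_command --rows '[{"delta_rot":[0,0,0],"xyz":[-0.0015,0,0.005],"gripper":0.085},{"delta_rot":[0,0,0],"xyz":[0,0,0],"gripper":0.02},{"delta_rot":[0,0,0],"xyz":[0,0,0],"gripper":0.02},{"delta_rot":[0,0,0],"xyz":[0,0,0],"gripper":0.02},{"delta_rot":[0,0,0],"xyz":[0,0,0],"gripper":0.02},{"delta_rot":[0,0,0],"xyz":[0,0,0],"gripper":0.02},{"delta_rot":[0,0,0],"xyz":[0,0,0],"gripper":0.02},{"delta_rot":[0,0,0],"xyz":[0,0,0],"gripper":0.02}]' --force 50

```text
time: 5.9
tool_pos: [0.5558, -0.1316, 0.0312]
tcp_rot: [3.135, 0.124, 0.017]
wrist_force: [-6.9, -0.1, 31.2]
width: 0.356
```

Run:
```python
from workcell import bot,read_camera
from h import *
go(bot.read_state(),0.551,-0.131,0.025,4.6)
c=read_camera("wrist"); np.savez("w4.npz",**c); cv2.imwrite("pics/w4.png",cv2.resize(c["pixels"][:,:,::-1],(800,600)))
```

```text
t 5.9 pos [ 0.5558 -0.1316  0.0312] yaw 4.52 q [-0.28  0.27  2.01 -0.    0.86 -0.35] w 30.4
 shift now-frame [-0.0048 -0.001   0.0061]  target-frame [-0.0048 -0.001   0.0062]  turn [ 0.0048 -0.0106 -0.0014]
```

View pics/w4.png

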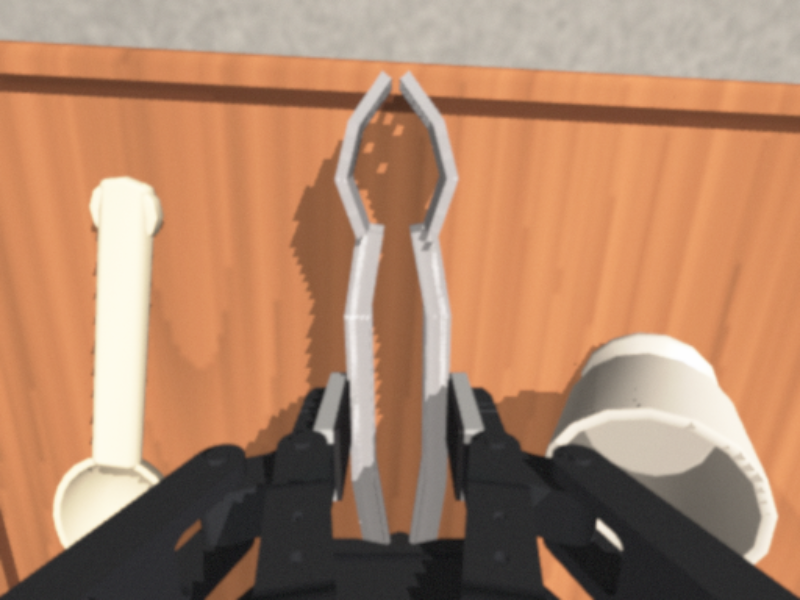

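Request:
arm_command --rows '[{"delta_rot":[0,0,0],"xyz":[0,0,-0.006],"gripper":0.02},{"delta_rot":[0,0,0],"xyz":[0,0,-0.01],"gripper":0.02},{"delta_rot":[0,0,0],"xyz":[0,0,-0.02],"gripper":0.02},{"delta_rot":[0,0,0],"xyz":[0,0,-0.02],"gripper":0.02},{"delta_rot":[0,0,0],"xyz":[0,0,-0.02],"gripper":0.02},{"delta_rot":[0,0,0],"xyz":[0,0,-0.02],"gripper":0.02},{"delta_rot":[0,0,0],"xyz":[0,0,-0.02],"gripper":0.02},{"delta_rot":[0,0,-0.1],"xyz":[0,0,0],"gripper":0.02},{"delta_rot":[0,0,-0.1],"xyz":[0,0,0],"gripper":0.02},{"delta_rot":[0,0,-0.1],"xyz":[0,0,0],"gripper":0.02},{"delta_rot":[0,0,-0.1],"xyz":[0,0,0],"gripper":0.02}]'

```text
time: 7.05
tool_pos: [0.5494, -0.1293, 0.1389]
tcp_rot: [-3.05, -0.75, 0.002]
wrist_force: [-0.6, 0.2, -0.8]
width: 0.358
```

Run:
```python
from workcell import bot,read_camera
from h import *
go(bot.read_state(),0.5186,0.0946,0.15,90.7)
c=read_camera("wrist"); np.savez("w5.npz",**c); cv2.imwrite("pics/w5.png",cv2.resize(c["pixels"][:,:,::-1],(800,600)))
```

```text
t 7.05 pos [ 0.5494 -0.1293  0.1389] yaw 27.63 q [-0.28  0.13  1.94  0.    1.07 -0.76] w 30.6
 shift now-frame [ 0.0765 -0.2126 -0.011 ]  target-frame [ 0.2242 -0.0281 -0.0111]  turn [-1.3000e-03  3.0000e-04 -1.1008e+00]
```

View pics/w5.png

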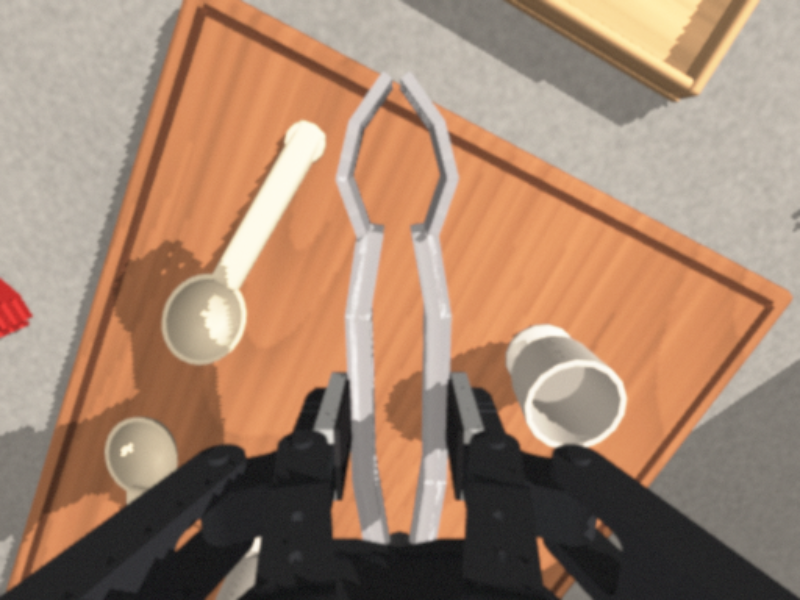

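Request:
arm_command --rows '[{"delta_rot":[0,0,-0.11],"xyz":[0,0,0],"gripper":0.02},{"delta_rot":[0,0,-0.11],"xyz":[0,0,0],"gripper":0.02},{"delta_rot":[0,0,-0.11],"xyz":[0,0,0],"gripper":0.02},{"delta_rot":[0,0,-0.11],"xyz":[0,0,0],"gripper":0.02},{"delta_rot":[0,0,-0.11],"xyz":[0,0,0],"gripper":0.02},{"delta_rot":[0,0,-0.11],"xyz":[0,0,0],"gripper":0.02},{"delta_rot":[0,0,-0.11],"xyz":[0,0,0],"gripper":0.02},{"delta_rot":[0,0,-0.11],"xyz":[0,0,0],"gripper":0.02},{"delta_rot":[0,0,-0.11],"xyz":[0,0,0],"gripper":0.02},{"delta_rot":[0,0,-0.1],"xyz":[0,0,0],"gripper":0.02}]'

```text
time: 8.1
tool_pos: [0.5495, -0.1293, 0.1388]
tcp_rot: [-2.221, -2.22, 0.001]
wrist_force: [-0.8, 0.4, -1.3]
width: 0.355
```

Request:
arm_command --rows '[{"delta_rot":[0,0,0],"xyz":[0.028,-0.0035,0],"gripper":0.02},{"delta_rot":[0,0,0],"xyz":[0.028,-0.0035,0],"gripper":0.02},{"delta_rot":[0,0,0],"xyz":[0.028,-0.0035,0],"gripper":0.02},{"delta_rot":[0,0,0],"xyz":[0.028,-0.0035,0],"gripper":0.02},{"delta_rot":[0,0,0],"xyz":[0.028,-0.0035,0],"gripper":0.02},{"delta_rot":[0,0,0],"xyz":[0.028,-0.0035,0],"gripper":0.02},{"delta_rot":[0,0,0],"xyz":[0.028,-0.0035,0],"gripper":0.02},{"delta_rot":[0,0,0],"xyz":[0.028,-0.0035,0],"gripper":0.02},{"delta_rot":[0,0,0],"xyz":[0,0,0.03],"gripper":0.02},{"delta_rot":[0,0,0],"xyz":[0,0,0.03],"gripper":0.02},{"delta_rot":[0,0,0],"xyz":[0,0,0],"gripper":0.02},{"delta_rot":[0,0,0],"xyz":[0,0,0],"gripper":0.02}]'

```text
time: 9.3
tool_pos: [0.5217, 0.0945, 0.0787]
tcp_rot: [-2.224, -2.216, 0.003]
wrist_force: [0.3, 0.1, -0.1]
width: 0.356
```

Run:
```python
from workcell import bot,read_camera
from h import *
go(bot.read_state(),0.5186,0.0946,0.02,90.7)
c=read_camera("wrist"); np.savez("w6.npz",**c); cv2.imwrite("pics/w6.png",cv2.resize(c["pixels"][:,:,::-1],(800,600)))
```

```text
t 9.3 pos [0.5217 0.0945 0.0787] yaw 89.79 q [ 0.13  0.14  2.05  0.    0.95 -1.43] w 30.4
 shift now-frame [ 0.0001 -0.0029  0.0588]  target-frame [ 0.0002 -0.0031  0.0587]  turn [-0.0026  0.0003 -0.016 ]
```

View pics/w6.png

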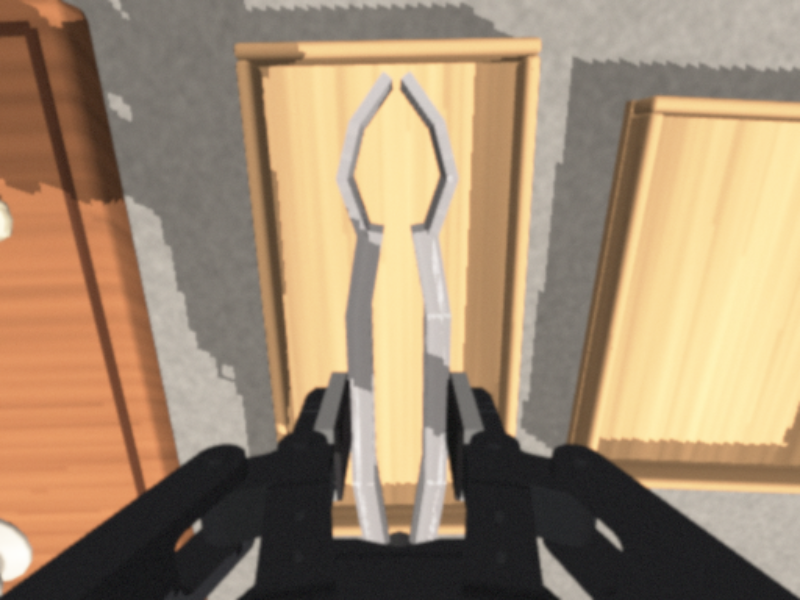

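Request:
arm_command --rows '[{"delta_rot":[0,0,-0.016],"xyz":[0,-0.003,0],"gripper":0.02},{"delta_rot":[0,0,0],"xyz":[0,0,0.02],"gripper":0.02},{"delta_rot":[0,0,0],"xyz":[0,0,0.02],"gripper":0.02},{"delta_rot":[0,0,0],"xyz":[0,0,0.014],"gripper":0.02},{"delta_rot":[0,0,0],"xyz":[0,0,0.005],"gripper":0.02},{"delta_rot":[0,0,0],"xyz":[0,0,0.003],"gripper":0.02},{"delta_rot":[0,0,0],"xyz":[0,0,0],"gripper":0.02},{"delta_rot":[0,0,0],"xyz":[0,0,0],"gripper":0.02}]'

```text
time: 10.15
tool_pos: [0.5205, 0.0947, 0.0181]
tcp_rot: [2.206, 2.235, 0.002]
wrist_force: [0.2, -0.2, -0.9]
width: 0.355
```

Request:
arm_command --rows '[{"delta_rot":[0,0,0],"xyz":[0,0,0.002],"gripper":0.02},{"delta_rot":[0,0,0],"xyz":[0,0,0.001],"gripper":0.02},{"delta_rot":[0,0,0],"xyz":[0,0,0.0],"gripper":0.02},{"delta_rot":[0,0,0],"xyz":[0,0,0],"gripper":0.02}]'

```text
time: 10.55
tool_pos: [0.5205, 0.0947, 0.0154]
tcp_rot: [2.206, 2.235, 0.002]
wrist_force: [-2.2, 0.3, 5.2]
width: 0.359
```

Request:
arm_command --rows '[{"delta_rot":[0,0,0],"xyz":[0,0,0],"gripper":0.05},{"delta_rot":[0,0,0],"xyz":[0,0,0],"gripper":0.05},{"delta_rot":[0,0,0],"xyz":[0,0,0],"gripper":0.05},{"delta_rot":[0,0,0],"xyz":[0,0,-0.01],"gripper":0.05},{"delta_rot":[0,0,0],"xyz":[0,0,-0.03],"gripper":0.05},{"delta_rot":[0,0,0],"xyz":[0,0,-0.04],"gripper":0.05},{"delta_rot":[0,0,0],"xyz":[0,0,-0.04],"gripper":0.05}]'

```text
time: 11.25
tool_pos: [0.519, 0.0945, 0.1356]
tcp_rot: [-2.206, -2.236, 0.002]
wrist_force: [1.7, 0.2, 0.3]
width: 0.588
```

Run:
```python
from workcell import bot,read_camera
from h import *
c=read_camera("wrist"); np.savez("w7.npz",**c); cv2.imwrite("pics/w7.png",cv2.resize(c["pixels"][:,:,::-1],(800,600)))
go(bot.read_state(),0.50,-0.20,0.14,0)
```

```text
t 11.3 pos [0.5242 0.0952 0.1437] yaw 90.76 q [ 0.13  0.06  2.01  0.    1.06 -1.45] w 50.4
 shift now-frame [-0.2949 -0.0282  0.003 ]  target-frame [-0.0242  0.2952  0.0037]  turn [ 0.0077 -0.01    1.584 ]
```

View pics/w7.png

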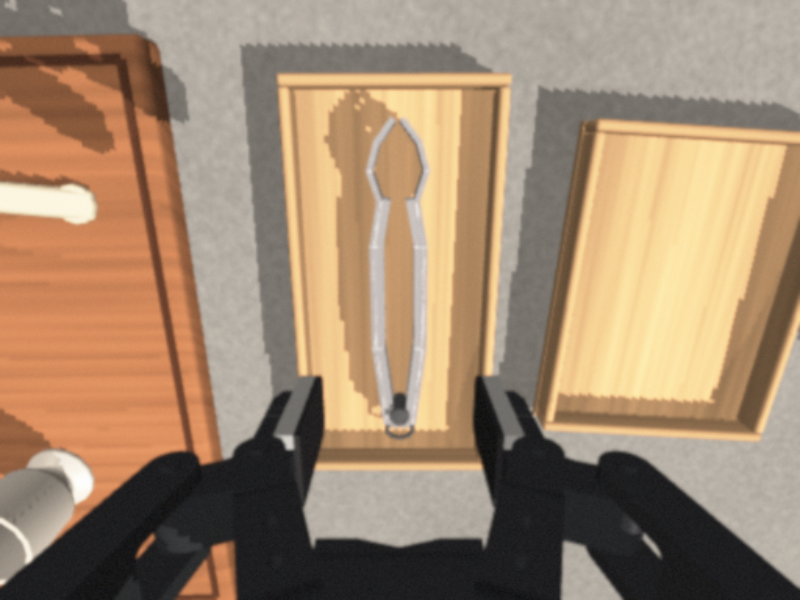

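Tongs lie flat in the long tray, heads at (398,120) and ring at (400,430). Contact came early when the fingers closed, so I'll check in the side camera where the finger tips really are relative to the TCP.

Run:
```python
from workcell import bot,read_camera
from h import *
s=bot.read_state(); c=read_camera("side")
p=s["tool_pos"]; print(p,s["width"])
uv=proj(c,np.array([p+[0,o,h] for h in (-.01,0,.01) for o in (-.025,0,.025)]))
u0,v0=uv.mean(0).astype(int)
im=np.ascontiguousarray(c["pixels"][v0-35:v0+40,u0-50:u0+50,::-1]); im=cv2.resize(im,None,fx=8,fy=8,interpolation=cv2.INTER_CUBIC)
for i,(u,v) in enumerate(uv): cv2.circle(im,(int((u-u0+50.5)*8),int((v-v0+35.5)*8)),3,[(0,0,255),(0,255,0),(255,0,0)][i//3],-1)
cv2.imwrite("pics/tip.png",im)
```

```text
[0.52423894 0.095245   0.14372119] 0.5899581454706764
```

View pics/tip.png

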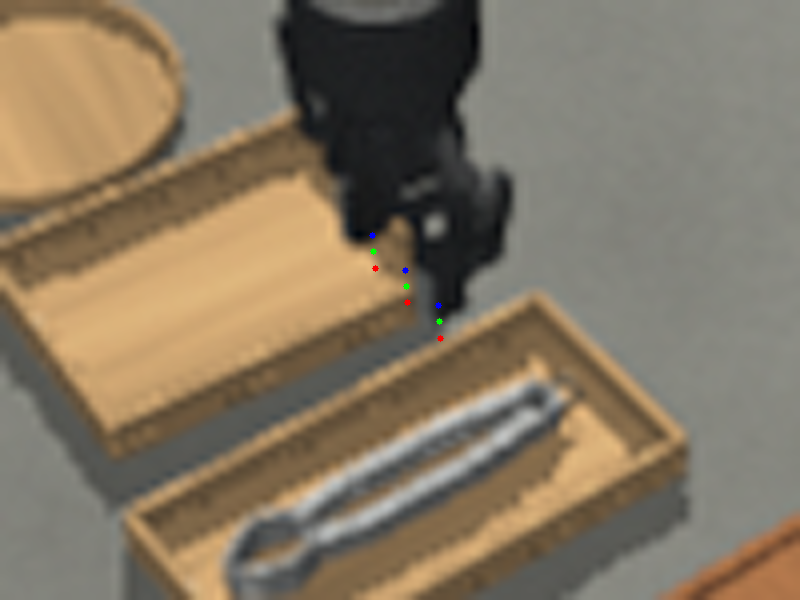

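Request:
arm_command --rows '[{"delta_rot":[0,0,0.14],"xyz":[0,0,0],"gripper":0.05},{"delta_rot":[0,0,0.14],"xyz":[0,0,0],"gripper":0.05},{"delta_rot":[0,0,0.14],"xyz":[0,0,0],"gripper":0.05},{"delta_rot":[0,0,0.14],"xyz":[0,0,0],"gripper":0.05},{"delta_rot":[0,0,0.14],"xyz":[0,0,0],"gripper":0.05},{"delta_rot":[0,0,0.14],"xyz":[0,0,0],"gripper":0.05},{"delta_rot":[0,0,0.14],"xyz":[0,0,0],"gripper":0.05},{"delta_rot":[0,0,0.14],"xyz":[0,0,0],"gripper":0.05},{"delta_rot":[0,0,0.14],"xyz":[0,0,0],"gripper":0.05},{"delta_rot":[0,0,0.14],"xyz":[0,0,0],"gripper":0.05},{"delta_rot":[0,0,0.14],"xyz":[0,0,0],"gripper":0.05},{"delta_rot":[0,0,0.144],"xyz":[0,0,0],"gripper":0.05}]'

```text
time: 12.55
tool_pos: [0.5194, 0.0946, 0.1342]
tcp_rot: [3.137, -0.166, -0.001]
wrist_force: [0.1, 0.4, -0.9]
width: 0.59
```

Run:
```python
from workcell import bot
from h import *
go(bot.read_state(),0.462,-0.140,0.09,-5.7)
```

```text
t 12.55 pos [0.5194 0.0946 0.1342] yaw -6.06 q [ 0.13  0.07  2.02 -0.    1.06  0.24] w 50.4
 shift now-frame [-0.0323  0.2393  0.0442]  target-frame [-0.0338  0.2391  0.0442]  turn [ 0.0001  0.0004 -0.0064]
```

Request:
arm_command --rows '[{"delta_rot":[0,0,-0.006],"xyz":[-0.004,0.03,0],"gripper":0.05},{"delta_rot":[0,0,0],"xyz":[-0.0042,0.03,0],"gripper":0.05},{"delta_rot":[0,0,0],"xyz":[-0.0042,0.03,0],"gripper":0.05},{"delta_rot":[0,0,0],"xyz":[-0.0042,0.03,0],"gripper":0.05},{"delta_rot":[0,0,0],"xyz":[-0.0042,0.03,0],"gripper":0.05},{"delta_rot":[0,0,0],"xyz":[-0.0042,0.03,0],"gripper":0.05},{"delta_rot":[0,0,0],"xyz":[-0.0042,0.03,0.02],"gripper":0.05},{"delta_rot":[0,0,0],"xyz":[-0.0042,0.029,0.02],"gripper":0.05},{"delta_rot":[0,0,0],"xyz":[0,0,0.0],"gripper":0.05},{"delta_rot":[0,0,0],"xyz":[0,0,0.0],"gripper":0.05}]'

```text
time: 13.55
tool_pos: [0.4631, -0.1403, 0.0938]
tcp_rot: [-3.137, 0.151, 0.002]
wrist_force: [-0.2, 0.5, -0.2]
width: 0.585
```

Run:
```python
from workcell import bot,read_camera
from h import *
go(bot.read_state(),0.462,-0.140,0.026,-5.7)
c=read_camera("wrist"); np.savez("w8.npz",**c); cv2.imwrite("pics/w8.png",cv2.resize(c["pixels"][:,:,::-1],(800,600)))
```

```text
t 13.55 pos [ 0.4631 -0.1403  0.0938] yaw -5.5 q [-0.35  0.04  2.14  0.    0.97 -0.25] w 49.9
 shift now-frame [-0.001  -0.0002  0.0678]  target-frame [-0.0011 -0.0002  0.0678]  turn [-0.0007  0.0014  0.0035]
```

View pics/w8.png

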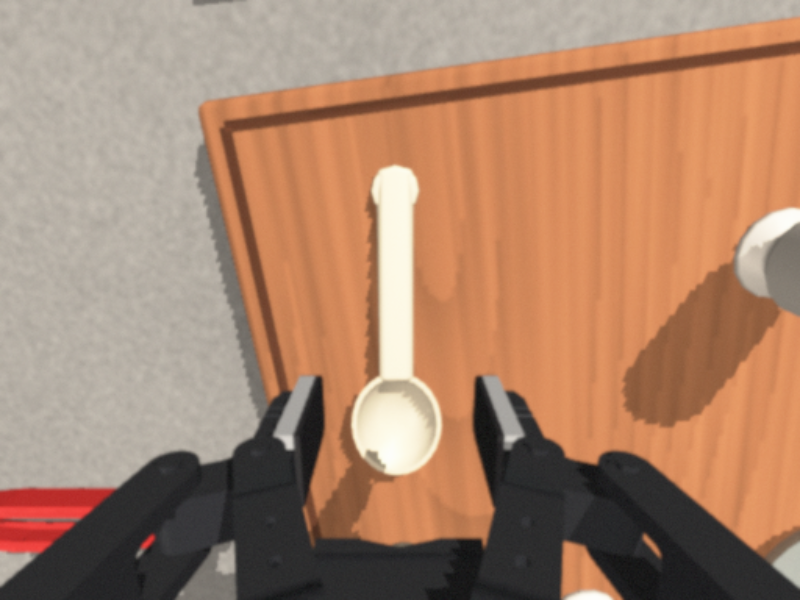

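Run:
```python
from h import *
c=dict(np.load("w8.npz"))
for u,v,z in [(395,167,.028),(397,474,.032),(396,380,.034),(394,190,.034)]: print(u,v,px(c,u,v,z).round(4))
```

```text
395 167 [ 0.4695 -0.0665  0.028 ]
397 474 [ 0.4556 -0.2194  0.032 ]
396 380 [ 0.4605 -0.1644  0.034 ]
394 190 [ 0.4682 -0.0756  0.034 ]
```

Request:
arm_command --rows '[{"delta_rot":[0,0,0],"xyz":[-0.0005,0.001,0.02],"gripper":0.05},{"delta_rot":[0,0,0],"xyz":[0,0,0.02],"gripper":0.05},{"delta_rot":[0,0,0],"xyz":[0,0,0.018],"gripper":0.05},{"delta_rot":[0,0,0],"xyz":[0,0,0.006],"gripper":0.05},{"delta_rot":[0,0,0],"xyz":[0,0,0.003],"gripper":0.05},{"delta_rot":[0,0,0],"xyz":[0,0,0],"gripper":0.05},{"delta_rot":[0,0,0],"xyz":[0,0,0],"gripper":0.05}]'

```text
time: 14.3
tool_pos: [0.4643, -0.1412, 0.0283]
tcp_rot: [3.138, -0.147, 0.003]
wrist_force: [0.2, -0.1, -0.1]
width: 0.583
```

Request:
arm_command --rows '[{"delta_rot":[0,0,0],"xyz":[0,0,0],"gripper":0.008},{"delta_rot":[0,0,0],"xyz":[0,0,0],"gripper":0.008},{"delta_rot":[0,0,0],"xyz":[0,0,0],"gripper":0.008},{"delta_rot":[0,0,0],"xyz":[0,0,0],"gripper":0.008},{"delta_rot":[0,0,0],"xyz":[0,0,0],"gripper":0.008}]' --force 30

```text
time: 14.8
tool_pos: [0.4637, -0.1413, 0.028]
tcp_rot: [3.138, -0.148, 0.001]
wrist_force: [-1.0, 0.8, 6.4]
width: 0.171
```

Run:
```python
from workcell import bot,read_camera
from h import *
go(bot.read_state(),0.462,-0.140,0.026,-5.5)
c=read_camera("wrist"); np.savez("w9.npz",**c); cv2.imwrite("pics/w9.png",cv2.resize(c["pixels"][:,:,::-1],(800,600)))
```

```text
t 14.8 pos [ 0.4637 -0.1413  0.028 ] yaw -5.39 q [-0.35  0.13  2.18  0.    0.83 -0.25] w 14.6
 shift now-frame [-0.0018 -0.0012  0.002 ]  target-frame [-0.0018 -0.0012  0.002 ]  turn [ 0.0002 -0.0009  0.0018]
```

View pics/w9.png

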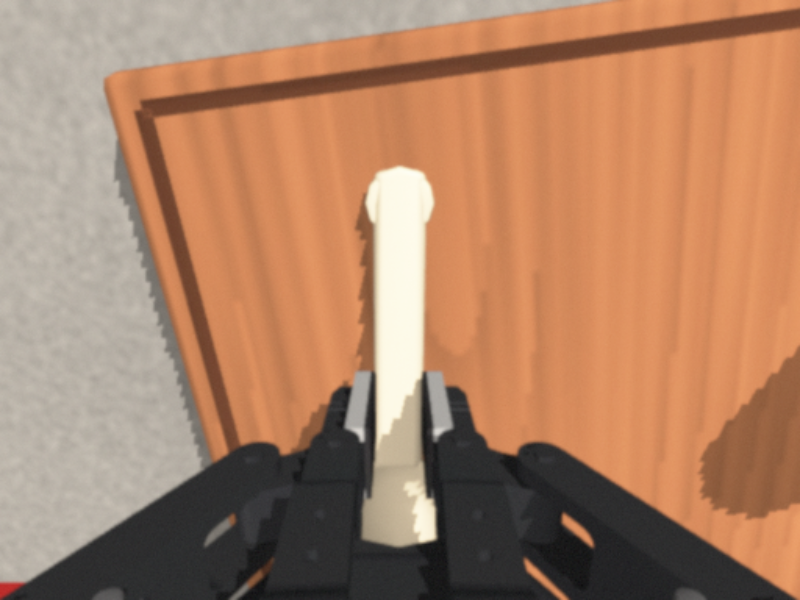

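Request:
arm_command --rows '[{"delta_rot":[0,0,0],"xyz":[0,0,-0.01],"gripper":0.008},{"delta_rot":[0,0,0],"xyz":[0,0,-0.025],"gripper":0.008},{"delta_rot":[0,0,0],"xyz":[0,0,-0.025],"gripper":0.008},{"delta_rot":[0,0,0],"xyz":[0,0,-0.025],"gripper":0.008},{"delta_rot":[0,0,0],"xyz":[0,0,-0.015],"gripper":0.008},{"delta_rot":[0,0,-0.12],"xyz":[0,0,0],"gripper":0.008},{"delta_rot":[0,0,-0.12],"xyz":[0,0,0],"gripper":0.008},{"delta_rot":[0,0,-0.12],"xyz":[0,0,0],"gripper":0.008},{"delta_rot":[0,0,-0.12],"xyz":[0,0,0],"gripper":0.008},{"delta_rot":[0,0,-0.12],"xyz":[0,0,0],"gripper":0.008},{"delta_rot":[0,0,-0.12],"xyz":[0,0,0],"gripper":0.008}]' --force 45

```text
time: 15.95
tool_pos: [0.463, -0.1411, 0.1274]
tcp_rot: [-2.986, -0.975, 0.0]
wrist_force: [0.2, 0.4, -0.4]
width: 0.171
```

Request:
arm_command --rows '[{"delta_rot":[0,0,-0.12],"xyz":[0,0,0],"gripper":0.008},{"delta_rot":[0,0,-0.12],"xyz":[0,0,0],"gripper":0.008},{"delta_rot":[0,0,-0.12],"xyz":[0,0,0],"gripper":0.008},{"delta_rot":[0,0,-0.12],"xyz":[0,0,0],"gripper":0.008},{"delta_rot":[0,0,-0.12],"xyz":[0,0,0],"gripper":0.008},{"delta_rot":[0,0,-0.12],"xyz":[0,0,0],"gripper":0.008},{"delta_rot":[0,0,-0.12],"xyz":[0,0,0],"gripper":0.008},{"delta_rot":[0,0,-0.06],"xyz":[0,0,0],"gripper":0.008},{"delta_rot":[0,0,0],"xyz":[0,0,0],"gripper":0.008}]'

```text
time: 16.85
tool_pos: [0.463, -0.1411, 0.1274]
tcp_rot: [-2.27, -2.171, 0.0]
wrist_force: [0.7, -0.8, -0.7]
width: 0.174
```

Run:
```python
from workcell import bot,read_camera
from h import *
go(bot.read_state(),0.5158,0.2873,0.09,87.55)
c=read_camera("wrist"); np.savez("w10.npz",**c); cv2.imwrite("pics/w10.png",cv2.resize(c["pixels"][:,:,::-1],(800,600)))
```

```text
t 16.85 pos [ 0.463  -0.1411  0.1274] yaw 87.44 q [-0.35 -0.01  2.11 -0.    1.04 -1.87] w 14.8
 shift now-frame [0.4303 0.0336 0.0374]  target-frame [0.4303 0.0345 0.0374]  turn [-0.0002 -0.     -0.002 ]
```

View pics/w10.png

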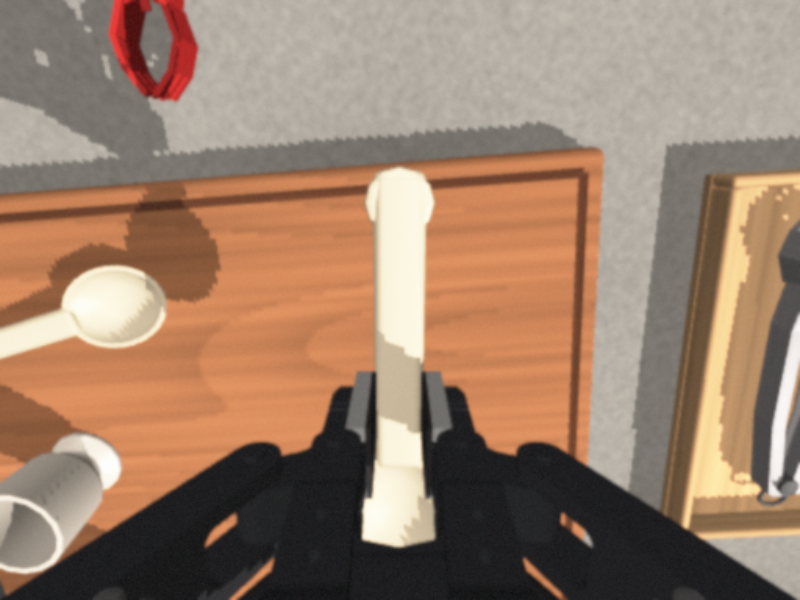

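Request:
arm_command --rows '[{"delta_rot":[0,0,0],"xyz":[0.036,0.0028,0],"gripper":0.008},{"delta_rot":[0,0,0],"xyz":[0.036,0.0028,0],"gripper":0.008},{"delta_rot":[0,0,0],"xyz":[0.036,0.0028,0],"gripper":0.008},{"delta_rot":[0,0,0],"xyz":[0.036,0.0028,0],"gripper":0.008},{"delta_rot":[0,0,0],"xyz":[0.036,0.0028,0],"gripper":0.008},{"delta_rot":[0,0,0],"xyz":[0.036,0.0028,0],"gripper":0.008},{"delta_rot":[0,0,0],"xyz":[0.036,0.0028,0],"gripper":0.008},{"delta_rot":[0,0,0],"xyz":[0.036,0.0028,0],"gripper":0.008},{"delta_rot":[0,0,0],"xyz":[0.036,0.0028,0.01],"gripper":0.008},{"delta_rot":[0,0,0],"xyz":[0.036,0.0028,0.01],"gripper":0.008},{"delta_rot":[0,0,0],"xyz":[0.036,0.0028,0.01],"gripper":0.008},{"delta_rot":[0,0,0],"xyz":[0.034,0.0028,0.01],"gripper":0.008}]'

```text
time: 18.1
tool_pos: [0.516, 0.2886, 0.087]
tcp_rot: [2.272, 2.17, 0.0]
wrist_force: [0.1, 0.5, -0.9]
width: 0.166
```

Request:
arm_command --rows '[{"delta_rot":[0,0,0],"xyz":[0,0,0.01],"gripper":0.008},{"delta_rot":[0,0,0],"xyz":[0,0,0.01],"gripper":0.008},{"delta_rot":[0,0,0],"xyz":[0,0,0],"gripper":0.008},{"delta_rot":[0,0,0],"xyz":[0,0,0],"gripper":0.008}]'

```text
time: 18.5
tool_pos: [0.5156, 0.2856, 0.0668]
tcp_rot: [-2.272, -2.169, 0.002]
wrist_force: [0.7, -0.1, 0.2]
width: 0.171
```

Run:
```python
from workcell import bot,read_camera
from h import *
go(bot.read_state(),0.5158,0.2873,0.012,87.55)
c=read_camera("wrist"); np.savez("w11.npz",**c); cv2.imwrite("pics/w11.png",cv2.resize(c["pixels"][:,:,::-1],(800,600)))
```

```text
t 18.5 pos [0.5156 0.2856 0.0668] yaw 87.35 q [ 0.46  0.26  1.94 -0.    0.95 -1.06] w 14.6
 shift now-frame [0.0017 0.0002 0.0548]  target-frame [0.0017 0.0001 0.0548]  turn [-0.0012  0.0009 -0.0036]
```

View pics/w11.png

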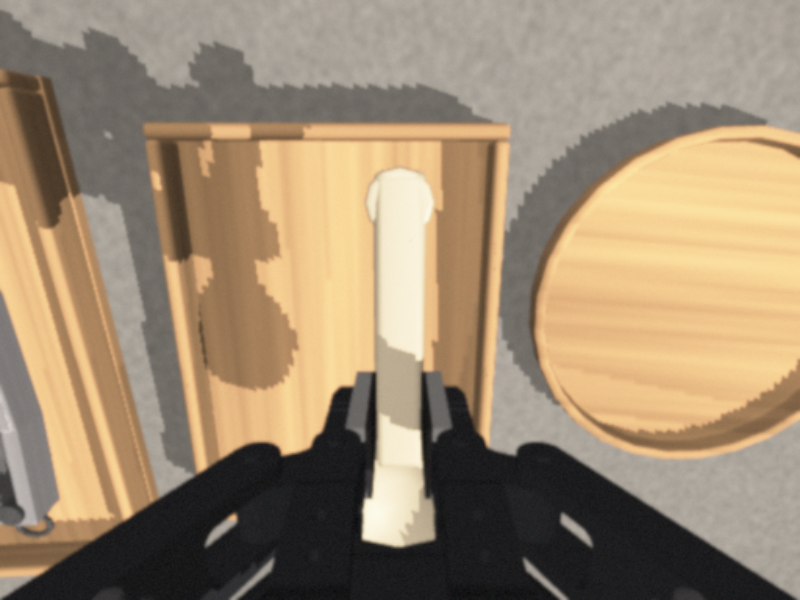

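Run:
```python
from h import *
c=dict(np.load("w11.npz"))
print(px(c,400,169,.065), px(c,327,139,.024),px(c,327,124,.024))
print(px(c,147,130,.024),px(c,508,128,.024), px(c,490,440,.024),px(c,500,250,.024))
```

```text
[0.44256277 0.29054454 0.065     ] [0.43150187 0.26362962 0.024     ] [0.42623672 0.26411506 0.024     ]
[0.42522704 0.19651027 0.024     ] [0.43074717 0.33164358 0.024     ] [0.56553893 0.32673636 0.024     ] [0.47687876 0.32957546 0.024     ]
```

Request:
arm_command --rows '[{"delta_rot":[0,0,-0.003],"xyz":[0.0015,0.001,0.015],"gripper":0.008},{"delta_rot":[0,0,0],"xyz":[0,0,0.02],"gripper":0.008},{"delta_rot":[0,0,0],"xyz":[0,0,0.012],"gripper":0.008},{"delta_rot":[0,0,0],"xyz":[0,0,0.003],"gripper":0.008},{"delta_rot":[0,0,0],"xyz":[0,0,0.002],"gripper":0.008},{"delta_rot":[0,0,0],"xyz":[0,0,0.001],"gripper":0.008},{"delta_rot":[0,0,0],"xyz":[0,0,0],"gripper":0.008},{"delta_rot":[0,0,0],"xyz":[0,0,0],"gripper":0.008}]'

```text
time: 19.35
tool_pos: [0.5177, 0.2887, 0.015]
tcp_rot: [2.267, 2.174, 0.002]
wrist_force: [-0.1, 0.4, -0.6]
width: 0.168
```

Request:
arm_command --rows '[{"delta_rot":[0,0,0],"xyz":[-0.001,-0.001,0.0015],"gripper":0.008},{"delta_rot":[0,0,0],"xyz":[0,0,0.0015],"gripper":0.008},{"delta_rot":[0,0,0],"xyz":[0,0,0],"gripper":0.008},{"delta_rot":[0,0,0],"xyz":[0,0,0],"gripper":0.008}]'

```text
time: 19.75
tool_pos: [0.5163, 0.2875, 0.012]
tcp_rot: [2.267, 2.174, 0.001]
wrist_force: [-1.7, -1.3, 5.8]
width: 0.171
```

Request:
arm_command --rows '[{"delta_rot":[0,0,0],"xyz":[0,0,0],"gripper":0.026},{"delta_rot":[0,0,0],"xyz":[0,0,0],"gripper":0.026},{"delta_rot":[0,0,0],"xyz":[0,0,0],"gripper":0.026},{"delta_rot":[0,0,0],"xyz":[0,0,-0.01],"gripper":0.026},{"delta_rot":[0,0,0],"xyz":[0,0,-0.03],"gripper":0.026},{"delta_rot":[0,0,0],"xyz":[0,0,-0.04],"gripper":0.05},{"delta_rot":[0,0,0],"xyz":[0,0,-0.04],"gripper":0.05},{"delta_rot":[0,0,0],"xyz":[0,0,0],"gripper":0.05}]'

```text
time: 20.55
tool_pos: [0.5208, 0.2898, 0.1394]
tcp_rot: [2.264, 2.172, 0.02]
wrist_force: [1.0, -0.6, 0.9]
width: 0.588
```

Run:
```python
from workcell import bot,read_camera
from h import *
c=read_camera("wrist"); np.savez("w12.npz",**c); cv2.imwrite("pics/w12.png",cv2.resize(c["pixels"][:,:,::-1],(800,600)))
c=dict(np.load("w2.npz"))
a=(0.42,0.52,-0.42,-0.22); im=rect(c,0.034,*a,4000); cv2.imwrite("pics/rw5.png",grid(im,*a,4000,0.02))
go(bot.read_state(),0.50,-0.20,0.14,0)
```

```text
t 20.6 pos [0.5191 0.289  0.1363] yaw 87.61 q [ 0.47  0.18  1.88  0.    1.06 -1.06] w 49.9
 shift now-frame [-0.4893  0.0014 -0.0058]  target-frame [-0.0191  0.489  -0.0037]  turn [ 0.0029 -0.0095  1.529 ]
```

View pics/w12.png

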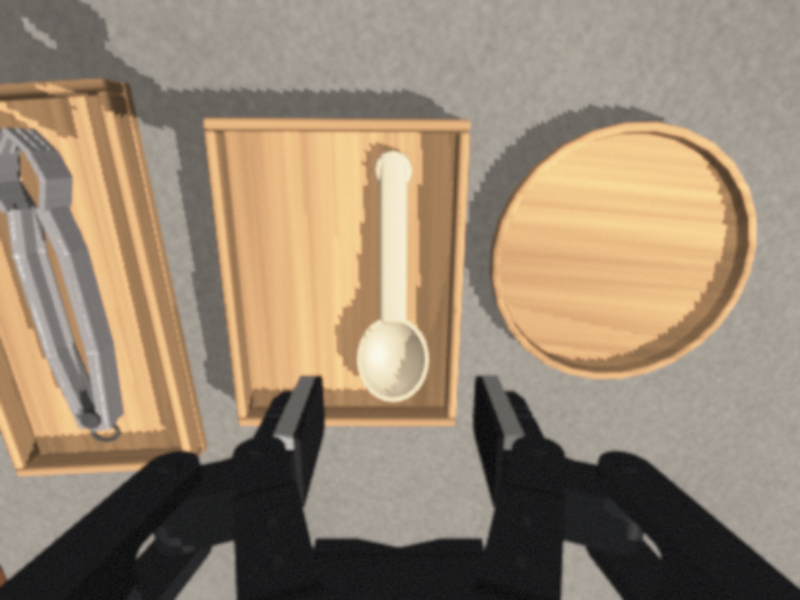

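View pics/rw5.png

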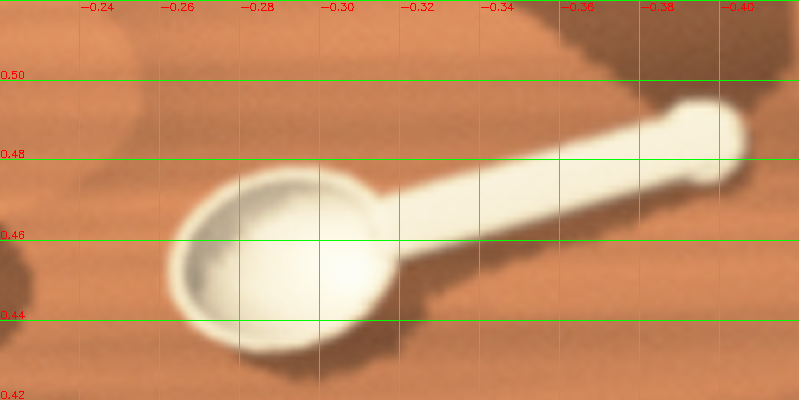

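Spoon A is flat and bowl up at (393,280) in the short tray. Next is spoon B.

Request:
arm_command --rows '[{"delta_rot":[0,0,0.14],"xyz":[0,0,0],"gripper":0.05},{"delta_rot":[0,0,0.14],"xyz":[0,0,0],"gripper":0.05},{"delta_rot":[0,0,0.14],"xyz":[0,0,0],"gripper":0.05},{"delta_rot":[0,0,0.14],"xyz":[0,0,0],"gripper":0.05},{"delta_rot":[0,0,0.14],"xyz":[0,0,0],"gripper":0.05},{"delta_rot":[0,0,0.14],"xyz":[0,0,0],"gripper":0.05},{"delta_rot":[0,0,0.14],"xyz":[0,0,0],"gripper":0.05},{"delta_rot":[0,0,0.14],"xyz":[0,0,0],"gripper":0.05},{"delta_rot":[0,0,0.145],"xyz":[0,0,0],"gripper":0.05},{"delta_rot":[0,0,0],"xyz":[0,0,0],"gripper":0.05}]'

```text
time: 21.6
tool_pos: [0.5151, 0.287, 0.13]
tcp_rot: [3.114, 0.413, -0.004]
wrist_force: [0.7, -0.7, 0.5]
width: 0.582
```

Run:
```python
from workcell import bot
from h import *
go(bot.read_state(),0.4675,-0.336,0.10,15)
```

```text
t 21.6 pos [0.5151 0.287  0.13  ] yaw 15.1 q [0.47 0.19 1.89 0.   1.06 0.2 ] w 49.7
 shift now-frame [-0.2082  0.589   0.0308]  target-frame [-0.2072  0.5894  0.03  ]  turn [0.0005 0.0024 0.0018]
```

Request:
arm_command --rows '[{"delta_rot":[0,0,0],"xyz":[-0.0138,0.0393,0],"gripper":0.05},{"delta_rot":[0,0,0],"xyz":[-0.0138,0.0393,0],"gripper":0.05},{"delta_rot":[0,0,0],"xyz":[-0.0138,0.0393,0],"gripper":0.05},{"delta_rot":[0,0,0],"xyz":[-0.0138,0.0393,0],"gripper":0.05},{"delta_rot":[0,0,0],"xyz":[-0.0138,0.0393,0],"gripper":0.05},{"delta_rot":[0,0,0],"xyz":[-0.0138,0.0393,0],"gripper":0.05},{"delta_rot":[0,0,0],"xyz":[-0.0138,0.0393,0],"gripper":0.05},{"delta_rot":[0,0,0],"xyz":[-0.0138,0.0393,0],"gripper":0.05},{"delta_rot":[0,0,0],"xyz":[-0.0138,0.0393,0],"gripper":0.05},{"delta_rot":[0,0,0],"xyz":[-0.0138,0.0393,0],"gripper":0.05},{"delta_rot":[0,0,0],"xyz":[-0.0138,0.0393,0],"gripper":0.05},{"delta_rot":[0,0,0],"xyz":[-0.0138,0.0393,0],"gripper":0.05}]'

```text
time: 22.8
tool_pos: [0.4783, -0.2125, 0.1307]
tcp_rot: [-3.113, -0.419, 0.001]
wrist_force: [0.4, -0.4, 0.1]
width: 0.587
```

Request:
arm_command --rows '[{"delta_rot":[0,0,0],"xyz":[-0.0138,0.0393,0],"gripper":0.05},{"delta_rot":[0,0,0],"xyz":[-0.0138,0.0393,0.015],"gripper":0.05},{"delta_rot":[0,0,0],"xyz":[-0.0138,0.0393,0.015],"gripper":0.05},{"delta_rot":[0,0,0],"xyz":[0,0,0],"gripper":0.05},{"delta_rot":[0,0,0],"xyz":[0,0,0],"gripper":0.05}]'

```text
time: 23.3
tool_pos: [0.4689, -0.3357, 0.0999]
tcp_rot: [-3.112, -0.413, 0.003]
wrist_force: [-0.7, -0.3, -1.4]
width: 0.584
```

Run:
```python
from workcell import bot,read_camera
from h import *
go(bot.read_state(),0.4675,-0.336,0.028,15)
c=read_camera("wrist"); np.savez("w13.npz",**c); cv2.imwrite("pics/w13.png",cv2.resize(c["pixels"][:,:,::-1],(800,600)))
```

```text
t 23.3 pos [ 0.4689 -0.3357  0.0999] yaw 15.14 q [-0.66  0.2   1.94  0.    1.01 -0.93] w 49.9
 shift now-frame [-0.0014  0.0002  0.0719]  target-frame [-0.0015 -0.      0.0719]  turn [-0.0027  0.0015  0.0024]
```

View pics/w13.png

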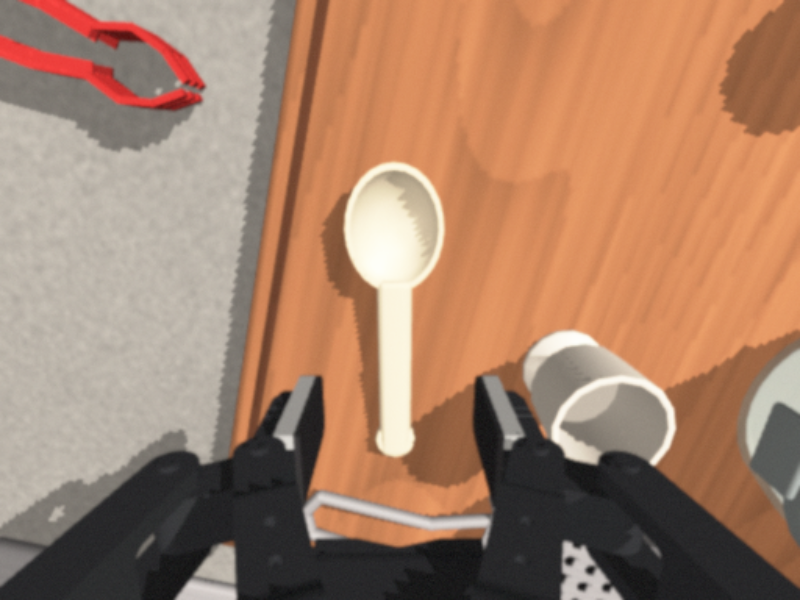

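Run:
```python
from h import *
c=dict(np.load("w13.npz"))
for u,v,z in [(395,456,.030),(394,163,.034),(396,285,.034),(395,430,.034),(568,350,.023)]: print(u,v,px(c,u,v,z).round(4))
```

```text
395 456 [ 0.4877 -0.4076  0.03  ]
394 163 [ 0.4484 -0.2629  0.034 ]
396 285 [ 0.4634 -0.3151  0.034 ]
395 430 [ 0.483  -0.3898  0.034 ]
568 350 [ 0.5578 -0.3282  0.023 ]
```

Request:
arm_command --rows '[{"delta_rot":[0,0,0],"xyz":[-0.0005,0.001,0.02],"gripper":0.038},{"delta_rot":[0,0,0],"xyz":[0,0,0.02],"gripper":0.038},{"delta_rot":[0,0,0],"xyz":[0,0,0.02],"gripper":0.038},{"delta_rot":[0,0,0],"xyz":[0,0,0.008],"gripper":0.038},{"delta_rot":[0,0,0],"xyz":[0,0,0.003],"gripper":0.038},{"delta_rot":[0,0,0],"xyz":[0,0,0],"gripper":0.038},{"delta_rot":[0,0,0],"xyz":[0,0,0],"gripper":0.038}]'

```text
time: 24.05
tool_pos: [0.4708, -0.337, 0.0315]
tcp_rot: [3.113, 0.415, 0.002]
wrist_force: [-0.3, -0.5, -0.7]
width: 0.448
```

Request:
arm_command --rows '[{"delta_rot":[0,0,0],"xyz":[0,0,0.001],"gripper":0.008},{"delta_rot":[0,0,0],"xyz":[0,0,0],"gripper":0.008},{"delta_rot":[0,0,0],"xyz":[0,0,0],"gripper":0.008},{"delta_rot":[0,0,0],"xyz":[0,0,0],"gripper":0.008},{"delta_rot":[0,0,0],"xyz":[0,0,0],"gripper":0.008}]' --force 30

```text
time: 24.55
tool_pos: [0.4705, -0.3372, 0.0302]
tcp_rot: [3.113, 0.413, 0.002]
wrist_force: [-0.2, 0.4, 6.4]
width: 0.169
```

Run:
```python
from workcell import bot,read_camera
from h import *
go(bot.read_state(),0.468,-0.336,0.026,15)
c=read_camera("wrist"); np.savez("w14.npz",**c); cv2.imwrite("pics/w14.png",cv2.resize(c["pixels"][:,:,::-1],(800,600)))
```

```text
t 24.55 pos [ 0.4705 -0.3372  0.0302] yaw 15.11 q [-0.67  0.29  1.98  0.    0.87 -0.93] w 14.4
 shift now-frame [-0.0021 -0.0018  0.0042]  target-frame [-0.0021 -0.0018  0.0042]  turn [ 0.0011 -0.001   0.002 ]
```

View pics/w14.png

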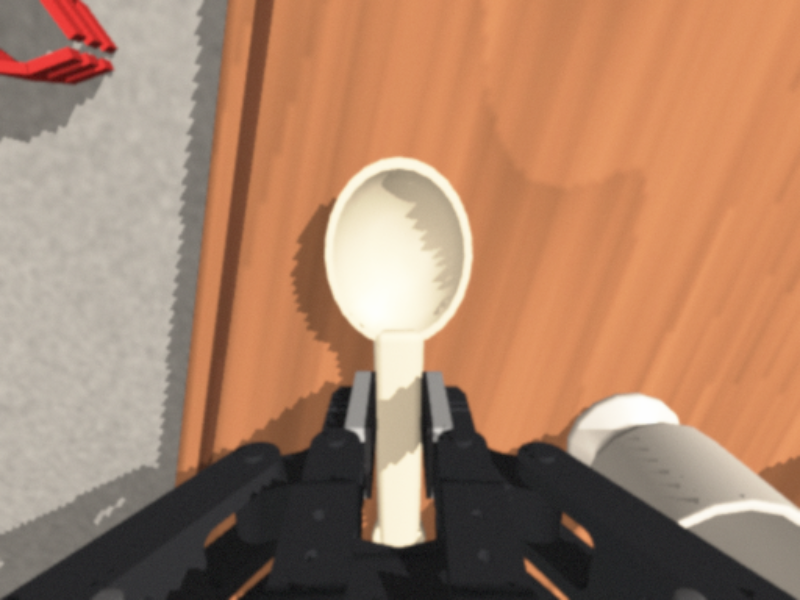

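Request:
arm_command --rows '[{"delta_rot":[0,0,0],"xyz":[0,0,0],"gripper":0.03},{"delta_rot":[0,0,0],"xyz":[0,0,0],"gripper":0.03},{"delta_rot":[0,0,0],"xyz":[-0.001,0,0.004],"gripper":0.03},{"delta_rot":[0,0,0],"xyz":[0,0,0],"gripper":0.03},{"delta_rot":[0,0,0],"xyz":[0,0,0],"gripper":0.008},{"delta_rot":[0,0,0],"xyz":[0,0,0],"gripper":0.008},{"delta_rot":[0,0,0],"xyz":[0,0,0],"gripper":0.008},{"delta_rot":[0,0,0],"xyz":[0,0,0],"gripper":0.008}]'

```text
time: 25.4
tool_pos: [0.4689, -0.337, 0.0252]
tcp_rot: [-3.114, -0.414, 0.0]
wrist_force: [0.8, 0.1, -0.6]
width: 0.171
```

Request:
arm_command --rows '[{"delta_rot":[0,0,0],"xyz":[0,0,-0.01],"gripper":0.008},{"delta_rot":[0,0,0],"xyz":[0,0,-0.025],"gripper":0.008},{"delta_rot":[0,0,0],"xyz":[0,0,-0.025],"gripper":0.008},{"delta_rot":[0,0,0],"xyz":[0,0,-0.025],"gripper":0.008},{"delta_rot":[0,0,0],"xyz":[0,0,-0.02],"gripper":0.008},{"delta_rot":[0,0,0.13],"xyz":[0,0,0],"gripper":0.008},{"delta_rot":[0,0,0.13],"xyz":[0,0,0],"gripper":0.008},{"delta_rot":[0,0,0.13],"xyz":[0,0,0],"gripper":0.008},{"delta_rot":[0,0,0.13],"xyz":[0,0,0],"gripper":0.008},{"delta_rot":[0,0,0.13],"xyz":[0,0,0],"gripper":0.008},{"delta_rot":[0,0,0.13],"xyz":[0,0,0],"gripper":0.008}]' --force 45

```text
time: 26.5
tool_pos: [0.469, -0.3371, 0.1312]
tcp_rot: [3.035, -0.809, 0.001]
wrist_force: [-0.4, -0.3, -0.5]
width: 0.166
```

Request:
arm_command --rows '[{"delta_rot":[0,0,0.13],"xyz":[0,0,0],"gripper":0.008},{"delta_rot":[0,0,0.13],"xyz":[0,0,0],"gripper":0.008},{"delta_rot":[0,0,0.13],"xyz":[0,0,0],"gripper":0.008},{"delta_rot":[0,0,0.13],"xyz":[0,0,0],"gripper":0.008},{"delta_rot":[0,0,0.13],"xyz":[0,0,0],"gripper":0.008},{"delta_rot":[0,0,0.13],"xyz":[0,0,0],"gripper":0.008},{"delta_rot":[0,0,0.13],"xyz":[0,0,0],"gripper":0.008},{"delta_rot":[0,0,0.13],"xyz":[0,0,0],"gripper":0.008},{"delta_rot":[0,0,0.056],"xyz":[0,0,0],"gripper":0.008},{"delta_rot":[0,0,0],"xyz":[0,0,0],"gripper":0.008}]'

```text
time: 27.5
tool_pos: [0.469, -0.3371, 0.1311]
tcp_rot: [-2.175, 2.267, -0.001]
wrist_force: [0.4, 0.1, -0.9]
width: 0.166
```

Run:
```python
from workcell import bot,read_camera
from h import *
go(bot.read_state(),0.5149,0.2313,0.07,-92.45)
c=read_camera("wrist"); np.savez("w15.npz",**c); cv2.imwrite("pics/w15.png",cv2.resize(c["pixels"][:,:,::-1],(800,600)))
```

```text
t 27.5 pos [ 0.469  -0.3371  0.1311] yaw -92.37 q [-0.67  0.16  1.92  0.    1.06  0.95] w 14.2
 shift now-frame [-0.5698 -0.0223  0.0608]  target-frame [-0.5698 -0.0215  0.0611]  turn [-0.0007 -0.0005  0.0015]
```

View pics/w15.png

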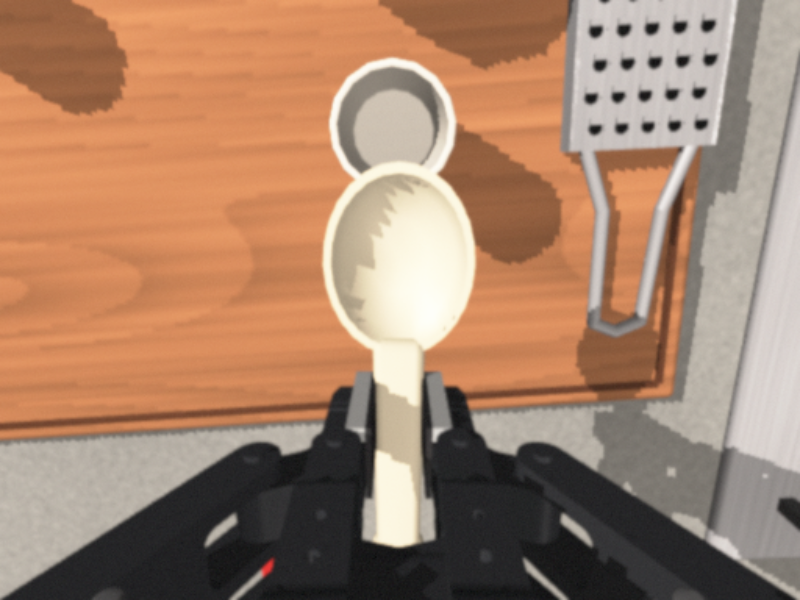

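Request:
arm_command --rows '[{"delta_rot":[0,0,0],"xyz":[-0.0407,-0.0015,0],"gripper":0.008},{"delta_rot":[0,0,0],"xyz":[-0.0407,-0.0015,0],"gripper":0.008},{"delta_rot":[0,0,0],"xyz":[-0.0407,-0.0015,0],"gripper":0.008},{"delta_rot":[0,0,0],"xyz":[-0.0407,-0.0015,0],"gripper":0.008},{"delta_rot":[0,0,0],"xyz":[-0.0407,-0.0015,0],"gripper":0.008},{"delta_rot":[0,0,0],"xyz":[-0.0407,-0.0015,0],"gripper":0.008},{"delta_rot":[0,0,0],"xyz":[-0.0407,-0.0015,0],"gripper":0.008},{"delta_rot":[0,0,0],"xyz":[-0.0407,-0.0015,0],"gripper":0.008},{"delta_rot":[0,0,0],"xyz":[-0.0407,-0.0015,0],"gripper":0.008},{"delta_rot":[0,0,0],"xyz":[-0.0407,-0.0015,0],"gripper":0.008},{"delta_rot":[0,0,0],"xyz":[-0.0407,-0.0015,0],"gripper":0.008},{"delta_rot":[0,0,0],"xyz":[-0.0407,-0.0015,0],"gripper":0.008}]'

```text
time: 28.75
tool_pos: [0.507, 0.152, 0.1309]
tcp_rot: [-2.177, 2.264, -0.001]
wrist_force: [1.0, 0.3, -0.5]
width: 0.167
```

Request:
arm_command --rows '[{"delta_rot":[0,0,0],"xyz":[-0.0407,-0.0015,0],"gripper":0.008},{"delta_rot":[0,0,0],"xyz":[-0.0407,-0.0015,0],"gripper":0.008},{"delta_rot":[0,0,0],"xyz":[0,0,0.03],"gripper":0.008},{"delta_rot":[0,0,0],"xyz":[0,0,0.03],"gripper":0.008},{"delta_rot":[0,0,0],"xyz":[0,0,0],"gripper":0.008},{"delta_rot":[0,0,0],"xyz":[0,0,0],"gripper":0.008},{"delta_rot":[0,0,0],"xyz":[0,0,0],"gripper":0.008}]'

```text
time: 29.45
tool_pos: [0.5147, 0.2317, 0.0721]
tcp_rot: [-2.173, 2.265, -0.002]
wrist_force: [0.0, 0.2, -0.4]
width: 0.165
```

Run:
```python
from workcell import bot,read_camera
from h import *
go(bot.read_state(),0.5149,0.2313,0.0092,-92.45)
c=read_camera("wrist"); np.savez("w16.npz",**c); cv2.imwrite("pics/w16.png",cv2.resize(c["pixels"][:,:,::-1],(800,600)))
```

```text
t 29.45 pos [0.5147 0.2317 0.0721] yaw -92.36 q [0.38 0.21 1.99 0.   0.94 1.99] w 14.1
 shift now-frame [ 0.0004 -0.0001  0.0629]  target-frame [ 0.0004 -0.0002  0.0629]  turn [-0.0025  0.0011  0.0015]
```

View pics/w16.png

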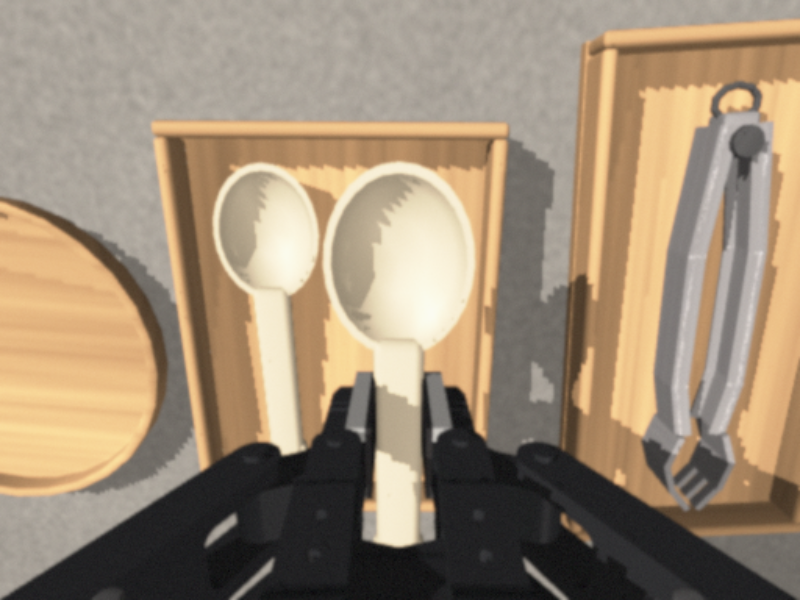

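Run:
```python
from h import *
c=dict(np.load("w16.npz"))
print("B bowl end",px(c,398,163,.080),"A bowl end",px(c,262,164,.017),"A sides",px(c,216,235,.017),px(c,319,240,.018),"B sides",px(c,325,250,.081),px(c,474,250,.081))
print("inner wall",px(c,330,137,.024),px(c,497,200,.024),px(c,175,140,.024))
```

```text
B bowl end [0.59124422 0.22946975 0.08      ] A bowl end [0.59237724 0.28502604 0.017     ] A sides [0.56429533 0.30836749 0.017     ] [0.5605316  0.26446781 0.018     ] B sides [0.56779627 0.25179649 0.081     ] [0.56602362 0.20826365 0.081     ]
inner wall [0.60128396 0.25547151 0.024     ] [0.57471719 0.19034621 0.024     ] [0.60265204 0.31565704 0.024     ]
```

Request:
arm_command --rows '[{"delta_rot":[0,0,0],"xyz":[0,0,0.02],"gripper":0.008},{"delta_rot":[0,0,0],"xyz":[0,0,0.02],"gripper":0.008},{"delta_rot":[0,0,0],"xyz":[0,0,0.015],"gripper":0.008},{"delta_rot":[0,0,0],"xyz":[0,0,0.004],"gripper":0.008},{"delta_rot":[0,0,0],"xyz":[0,0,0.002],"gripper":0.008},{"delta_rot":[0,0,0],"xyz":[0,0,0],"gripper":0.008},{"delta_rot":[0,0,0],"xyz":[0,0,0],"gripper":0.008}]'

```text
time: 30.2
tool_pos: [0.5142, 0.2318, 0.0102]
tcp_rot: [-2.174, 2.266, -0.001]
wrist_force: [0.3, -0.2, -0.8]
width: 0.171
```

Request:
arm_command --rows '[{"delta_rot":[0,0,0],"xyz":[0,0,0.001],"gripper":0.008},{"delta_rot":[0,0,0],"xyz":[0,0,0.001],"gripper":0.008},{"delta_rot":[0,0,0],"xyz":[0,0,0],"gripper":0.008}]'

```text
time: 30.5
tool_pos: [0.5142, 0.2318, 0.0088]
tcp_rot: [-2.174, 2.266, -0.001]
wrist_force: [-1.7, -1.1, 5.9]
width: 0.167
```

Request:
arm_command --rows '[{"delta_rot":[0,0,0],"xyz":[0,0,0],"gripper":0.026},{"delta_rot":[0,0,0],"xyz":[0,0,0],"gripper":0.026},{"delta_rot":[0,0,0],"xyz":[0,0,0],"gripper":0.026},{"delta_rot":[0,0,0],"xyz":[0,0,-0.01],"gripper":0.026},{"delta_rot":[0,0,0],"xyz":[0,0,-0.03],"gripper":0.026},{"delta_rot":[0,0,0],"xyz":[0,0,-0.04],"gripper":0.05},{"delta_rot":[0,0,0],"xyz":[0,0,-0.04],"gripper":0.085},{"delta_rot":[0,0,0],"xyz":[0,0,-0.02],"gripper":0.085},{"delta_rot":[0,0,0],"xyz":[0,0,0],"gripper":0.085}]'

```text
time: 31.4
tool_pos: [0.5164, 0.2327, 0.1526]
tcp_rot: [-2.169, 2.261, -0.005]
wrist_force: [-0.7, -0.8, 0.3]
width: 0.964
```

Run:
```python
from workcell import bot,read_camera
from h import *
c=read_camera("wrist"); np.savez("w17.npz",**c); cv2.imwrite("pics/w17.png",cv2.resize(c["pixels"][:,:,::-1],(800,600)))
go(bot.read_state(),0.64,-0.12,0.16,0)
```

```text
t 31.45 pos [0.5149 0.2321 0.1499] yaw -92.36 q [ 0.38  0.12  1.93 -0.    1.09  1.99] w 85.0
 shift now-frame [ 0.3466 -0.1396 -0.0102]  target-frame [ 0.1251  0.3521 -0.0101]  turn [-0.0051 -0.0021 -1.6119]
```

View pics/w17.png

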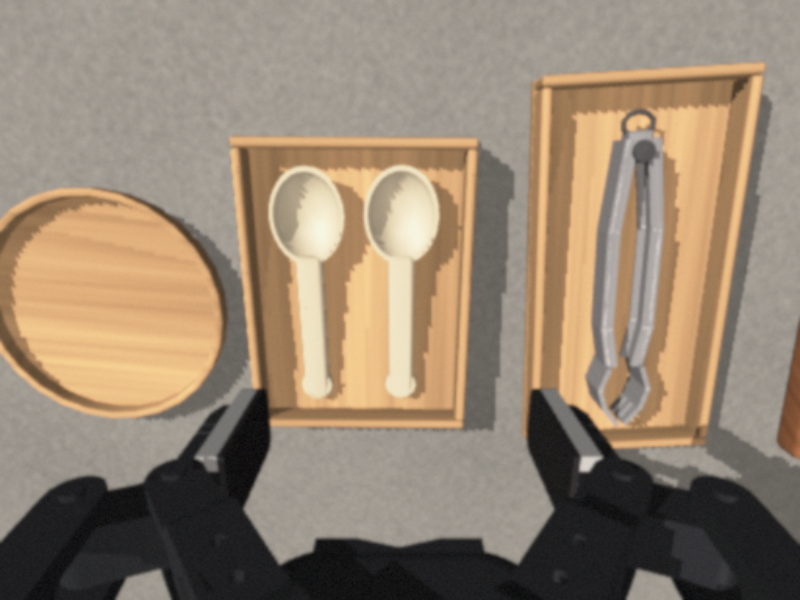

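Both spoons lie side by side and bowl up, at (310,280) and (400,280). The next targets are the two cups. The jaws are already across y, so no turning is needed.

Request:
arm_command --rows '[{"delta_rot":[0,0,0],"xyz":[0.0349,-0.014,0],"gripper":0.085},{"delta_rot":[0,0,0],"xyz":[0.0349,-0.014,0],"gripper":0.085},{"delta_rot":[0,0,0],"xyz":[0.0349,-0.014,0],"gripper":0.085},{"delta_rot":[0,0,0],"xyz":[0.0349,-0.014,0],"gripper":0.085},{"delta_rot":[0,0,0],"xyz":[0.0349,-0.014,0],"gripper":0.085},{"delta_rot":[0,0,0],"xyz":[0.0349,-0.014,0],"gripper":0.085},{"delta_rot":[0,0,0],"xyz":[0.0349,-0.014,0],"gripper":0.085},{"delta_rot":[0,0,0],"xyz":[0.0349,-0.014,0],"gripper":0.085},{"delta_rot":[0,0,0],"xyz":[0.0349,-0.014,0],"gripper":0.085},{"delta_rot":[0,0,0],"xyz":[0.0349,-0.014,0],"gripper":0.085},{"delta_rot":[0,0,0],"xyz":[0,0,0],"gripper":0.085},{"delta_rot":[0,0,0],"xyz":[0,0,0],"gripper":0.085}]'

```text
time: 32.65
tool_pos: [0.6375, -0.1235, 0.1449]
tcp_rot: [2.172, -2.268, -0.006]
wrist_force: [0.1, 1.6, -0.9]
width: 0.995
```

Run:
```python
from workcell import bot,read_camera
from h import *
c=read_camera("wrist"); np.savez("w18.npz",**c); cv2.imwrite("pics/w18.png",cv2.resize(c["pixels"][:,:,::-1],(800,600)))
go(bot.read_state(),0.6405,-0.1225,0.036,-92.4)
```

```text
t 32.7 pos [ 0.6374 -0.1225  0.1452] yaw -92.4 q [-0.23  0.28  1.75  0.    1.12  1.38] w 84.8
 shift now-frame [-0.     -0.0035  0.1092]  target-frame [-0.0002 -0.0031  0.1092]  turn [ 0.0036  0.0012 -0.0001]
```

View pics/w18.png

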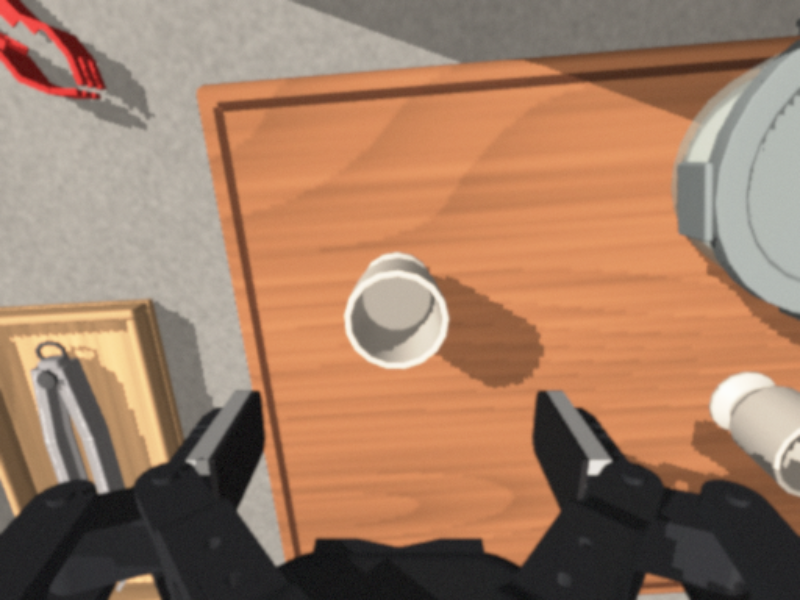

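Run:
```python
from h import *
c=dict(np.load("w18.npz"))
for u,v in [(397,320),(345,320),(448,320),(397,272),(397,368)]: print(px(c,u,v,.082).round(4))
```

```text
[ 0.6424 -0.1222  0.082 ]
[ 0.6434 -0.0978  0.082 ]
[ 0.6414 -0.146   0.082 ]
[ 0.6655 -0.1232  0.082 ]
[ 0.6177 -0.1211  0.082 ]
```

Request:
arm_command --rows '[{"delta_rot":[0,0,0],"xyz":[0,-0.003,0.01],"gripper":0.085},{"delta_rot":[0,0,0],"xyz":[0,0,0.02],"gripper":0.085},{"delta_rot":[0,0,0],"xyz":[0,0,0.01],"gripper":0.085},{"delta_rot":[0,0,0],"xyz":[0,0,0],"gripper":0.085},{"delta_rot":[0,0,0],"xyz":[0,0,0],"gripper":0.085}]'

```text
time: 33.2
tool_pos: [0.6415, -0.1224, 0.1069]
tcp_rot: [2.176, -2.265, -0.001]
wrist_force: [-0.7, -1.0, 0.9]
width: 0.997
```

Run:
```python
from workcell import bot,read_camera
from h import *
go(bot.read_state(),0.6416,-0.122,0.034,-92.4)
```

```text
t 33.2 pos [ 0.6415 -0.1224  0.1069] yaw -92.31 q [-0.23  0.32  1.77  0.    1.05  1.38] w 85.1
 shift now-frame [-0.0004 -0.0001  0.0729]  target-frame [-0.0004 -0.0001  0.0729]  turn [0.001  0.0002 0.0016]
```

Request:
arm_command --rows '[{"delta_rot":[0,0,0],"xyz":[0,0,0.02],"gripper":0.085},{"delta_rot":[0,0,0],"xyz":[0,0,0.02],"gripper":0.085},{"delta_rot":[0,0,0],"xyz":[0,0,0.02],"gripper":0.085},{"delta_rot":[0,0,0],"xyz":[0,0,0.012],"gripper":0.085},{"delta_rot":[0,0,0],"xyz":[0,0,0],"gripper":0.085},{"delta_rot":[0,0,0],"xyz":[0,0,0],"gripper":0.085},{"delta_rot":[0,0,0],"xyz":[0,0,0],"gripper":0.085}]'

```text
time: 33.9
tool_pos: [0.6432, -0.1234, 0.0369]
tcp_rot: [-2.174, 2.266, -0.004]
wrist_force: [0.4, 0.4, -0.1]
width: 0.999
```

Run:
```python
from workcell import bot,read_camera
from h import *
go(bot.read_state(),0.6416,-0.122,0.034,-92.4)
```

```text
t 33.9 pos [ 0.6432 -0.1234  0.0369] yaw -92.36 q [-0.23  0.4   1.81  0.    0.93  1.38] w 85.3
 shift now-frame [-0.0014  0.0016  0.0029]  target-frame [-0.0014  0.0016  0.0029]  turn [-0.0026 -0.0005  0.0007]
```

Request:
arm_command --rows '[{"delta_rot":[0,0,0],"xyz":[-0.0012,0.0015,0.002],"gripper":0.07},{"delta_rot":[0,0,0],"xyz":[0,0,0],"gripper":0.058},{"delta_rot":[0,0,0],"xyz":[0,0,0],"gripper":0.052},{"delta_rot":[0,0,0],"xyz":[0,0,0],"gripper":0.048},{"delta_rot":[0,0,0],"xyz":[0,0,0],"gripper":0.044},{"delta_rot":[0,0,0],"xyz":[0,0,0],"gripper":0.038},{"delta_rot":[0,0,0],"xyz":[0,0,0],"gripper":0.034},{"delta_rot":[0,0,0],"xyz":[0,0,0],"gripper":0.03}]' --force 25

```text
time: 34.7
tool_pos: [0.6407, -0.1221, 0.0337]
tcp_rot: [-2.175, 2.267, -0.001]
wrist_force: [-0.9, 0.6, 3.8]
width: 0.542
```

Run:
```python
from workcell import bot,read_camera
from h import *
go(bot.read_state(),0.6416,-0.122,0.034,-92.4)
c=read_camera("wrist"); np.savez("w19.npz",**c); cv2.imwrite("pics/w19.png",cv2.resize(c["pixels"][:,:,::-1],(800,600)))
```

```text
t 34.7 pos [ 0.6407 -0.1221  0.0337] yaw -92.36 q [-0.23  0.4   1.81 -0.    0.92  1.39] w 46.3
 shift now-frame [-0.0001 -0.0009 -0.0003]  target-frame [-0.0001 -0.0009 -0.0003]  turn [-0.0006 -0.0002  0.0007]
```

View pics/w19.png

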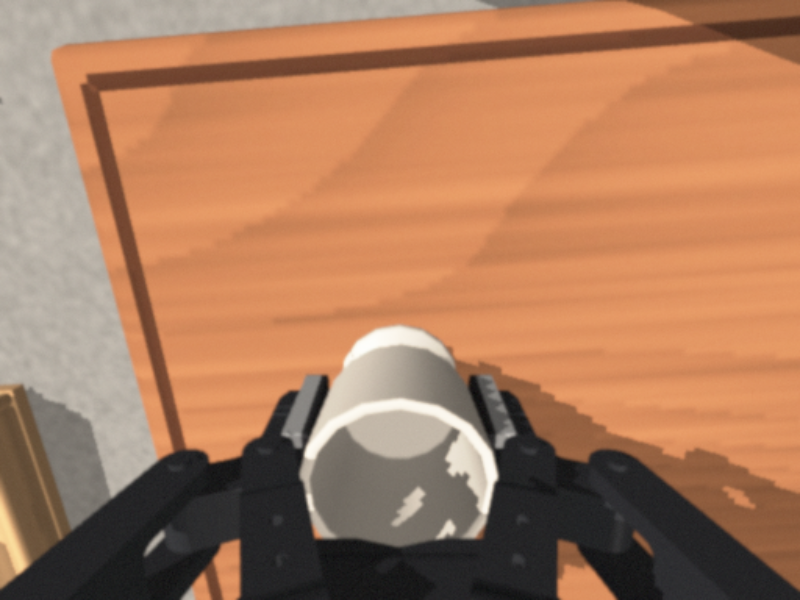

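Request:
arm_command --rows '[{"delta_rot":[0,0,0],"xyz":[0,0,0],"gripper":0.03},{"delta_rot":[0,0,0],"xyz":[0,0,-0.005],"gripper":0.03},{"delta_rot":[0,0,0],"xyz":[0,0,-0.01],"gripper":0.03},{"delta_rot":[0,0,0],"xyz":[0,0,-0.02],"gripper":0.03},{"delta_rot":[0,0,0],"xyz":[0,0,-0.02],"gripper":0.03},{"delta_rot":[0,0,0],"xyz":[0,0,-0.02],"gripper":0.03},{"delta_rot":[0,0,0],"xyz":[0,0,-0.015],"gripper":0.03},{"delta_rot":[0,0,0],"xyz":[0,0,-0.005],"gripper":0.03},{"delta_rot":[0,0,0],"xyz":[0,0,0],"gripper":0.03}]' --force 40

```text
time: 35.65
tool_pos: [0.6409, -0.122, 0.1293]
tcp_rot: [-2.175, 2.266, -0.002]
wrist_force: [0.5, 0.3, -2.0]
width: 0.534
```

Run:
```python
from workcell import bot,read_camera
from h import *
go(bot.read_state(),0.543,0.424,0.0167,-92.4)
c=read_camera("wrist"); np.savez("w20.npz",**c); cv2.imwrite("pics/w20.png",cv2.resize(c["pixels"][:,:,::-1],(800,600)))
```

```text
t 35.65 pos [ 0.6409 -0.122   0.1293] yaw -92.36 q [-0.23  0.3   1.76  0.    1.09  1.39] w 45.6
 shift now-frame [-0.5415  0.1205  0.1122]  target-frame [-0.5414  0.1207  0.1126]  turn [-0.0017 -0.0003  0.0007]
```

View pics/w20.png

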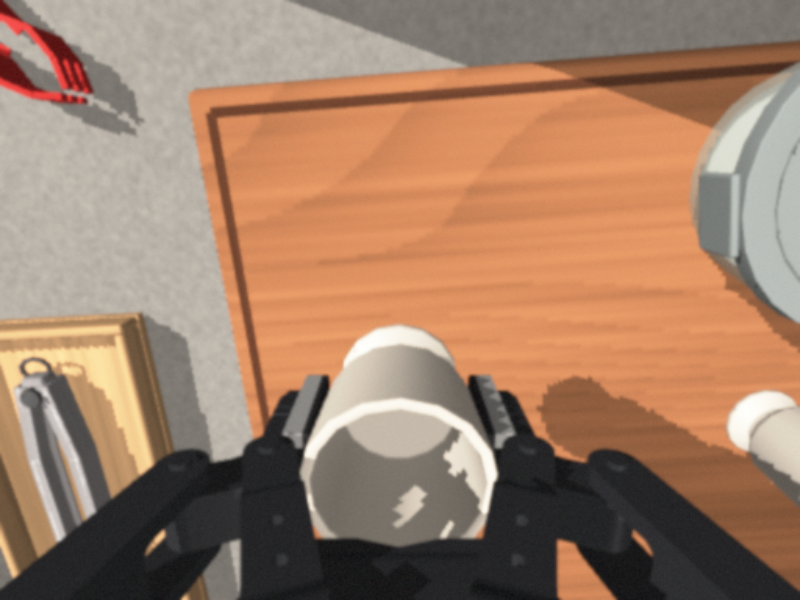

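Request:
arm_command --rows '[{"delta_rot":[0,0,0],"xyz":[-0.018,0.004,0],"gripper":0.03},{"delta_rot":[0,0,0],"xyz":[-0.0361,0.00805,0],"gripper":0.03},{"delta_rot":[0,0,0],"xyz":[-0.0361,0.00805,0],"gripper":0.03},{"delta_rot":[0,0,0],"xyz":[-0.0361,0.00805,0],"gripper":0.03},{"delta_rot":[0,0,0],"xyz":[-0.0361,0.00805,0],"gripper":0.03},{"delta_rot":[0,0,0],"xyz":[-0.0361,0.00805,0],"gripper":0.03},{"delta_rot":[0,0,0],"xyz":[-0.0361,0.00805,0],"gripper":0.03},{"delta_rot":[0,0,0],"xyz":[-0.0361,0.00805,0],"gripper":0.03},{"delta_rot":[0,0,0],"xyz":[-0.0361,0.00805,0],"gripper":0.03},{"delta_rot":[0,0,0],"xyz":[-0.0361,0.00805,0],"gripper":0.03},{"delta_rot":[0,0,0],"xyz":[-0.0361,0.00805,0],"gripper":0.03},{"delta_rot":[0,0,0],"xyz":[-0.0361,0.00805,0],"gripper":0.03}]'

```text
time: 36.9
tool_pos: [0.5628, 0.2985, 0.1267]
tcp_rot: [2.174, -2.264, -0.002]
wrist_force: [0.1, 0.1, -1.4]
width: 0.533
```

Request:
arm_command --rows '[{"delta_rot":[0,0,0],"xyz":[-0.0361,0.00805,0],"gripper":0.03},{"delta_rot":[0,0,0],"xyz":[-0.0361,0.00805,0],"gripper":0.03},{"delta_rot":[0,0,0],"xyz":[-0.0361,0.00805,0],"gripper":0.03},{"delta_rot":[0,0,0],"xyz":[-0.018,0.004,0.01],"gripper":0.03},{"delta_rot":[0,0,0],"xyz":[0,0,0.02],"gripper":0.03},{"delta_rot":[0,0,0],"xyz":[0,0,0.02],"gripper":0.03},{"delta_rot":[0,0,0],"xyz":[0,0,0.01],"gripper":0.03},{"delta_rot":[0,0,0],"xyz":[0,0,0],"gripper":0.03},{"delta_rot":[0,0,0],"xyz":[0,0,0],"gripper":0.03}]'

```text
time: 37.8
tool_pos: [0.542, 0.4235, 0.0679]
tcp_rot: [2.174, -2.267, -0.0]
wrist_force: [1.2, -0.5, 0.3]
width: 0.54
```

Run:
```python
from workcell import bot,read_camera
from h import *
go(bot.read_state(),0.543,0.424,0.0167,-92.4)
c=read_camera("wrist"); np.savez("w21.npz",**c); cv2.imwrite("pics/w21.png",cv2.resize(c["pixels"][:,:,::-1],(800,600)))
```

```text
t 37.8 pos [0.542  0.4235 0.0679] yaw -92.39 q [ 0.63  0.42  1.71 -0.    1.01  2.24] w 46.1
 shift now-frame [-0.0005 -0.0011  0.0512]  target-frame [-0.0005 -0.001   0.0512]  turn [ 0.0008 -0.0006  0.0002]
```

View pics/w21.png

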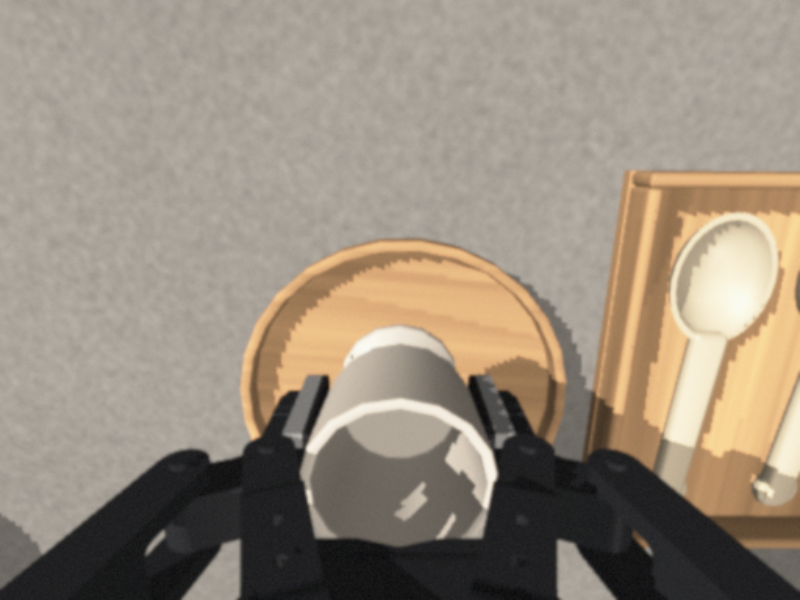

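Run:
```python
from h import *
c=dict(np.load("w21.npz"))
print(px(c,402,240,.014),px(c,242,390,.014),px(c,566,390,.014))
```

```text
[0.58621687 0.42094966 0.014     ] [0.5183606  0.49899659 0.014     ] [0.51200484 0.34647866 0.014     ]
```

Request:
arm_command --rows '[{"delta_rot":[0,0,0],"xyz":[0,0,0.015],"gripper":0.03},{"delta_rot":[0,0,0],"xyz":[0,0,0.015],"gripper":0.03},{"delta_rot":[0,0,0],"xyz":[0,0,0.01],"gripper":0.03},{"delta_rot":[0,0,0],"xyz":[0,0,0.004],"gripper":0.03},{"delta_rot":[0,0,0],"xyz":[0,0,0.002],"gripper":0.03},{"delta_rot":[0,0,0],"xyz":[0,0,0],"gripper":0.03},{"delta_rot":[0,0,0],"xyz":[0,0,0],"gripper":0.03},{"delta_rot":[0,0,0],"xyz":[0,0,0],"gripper":0.03}]'

```text
time: 38.65
tool_pos: [0.5426, 0.4244, 0.023]
tcp_rot: [-2.174, 2.266, -0.0]
wrist_force: [0.1, 0.5, -1.3]
width: 0.539
```

Request:
arm_command --rows '[{"delta_rot":[0,0,0],"xyz":[0,0,0.002],"gripper":0.03},{"delta_rot":[0,0,0],"xyz":[0,0,0.0015],"gripper":0.03},{"delta_rot":[0,0,0],"xyz":[0,0,0.001],"gripper":0.03},{"delta_rot":[0,0,0],"xyz":[0,0,0.001],"gripper":0.03},{"delta_rot":[0,0,0],"xyz":[0,0,0],"gripper":0.03},{"delta_rot":[0,0,0],"xyz":[0,0,0],"gripper":0.03}]'

```text
time: 39.25
tool_pos: [0.5422, 0.424, 0.0169]
tcp_rot: [-2.175, 2.267, -0.0]
wrist_force: [0.2, 0.1, 0.2]
width: 0.54
```

Request:
arm_command --rows '[{"delta_rot":[0,0,0],"xyz":[0,0,0.0005],"gripper":0.03},{"delta_rot":[0,0,0],"xyz":[0,0,0.0005],"gripper":0.03},{"delta_rot":[0,0,0],"xyz":[0,0,0],"gripper":0.03},{"delta_rot":[0,0,0],"xyz":[0,0,0],"gripper":0.03}]'

```text
time: 39.65
tool_pos: [0.5424, 0.4241, 0.0169]
tcp_rot: [-2.175, 2.266, -0.0]
wrist_force: [-2.0, -2.6, 5.9]
width: 0.531
```

Request:
arm_command --rows '[{"delta_rot":[0,0,0],"xyz":[0,0,0],"gripper":0.048},{"delta_rot":[0,0,0],"xyz":[0,0,0],"gripper":0.052},{"delta_rot":[0,0,0],"xyz":[0,0,0],"gripper":0.06},{"delta_rot":[0,0,0],"xyz":[0,0,0],"gripper":0.075},{"delta_rot":[0,0,0],"xyz":[0,0,0],"gripper":0.075},{"delta_rot":[0,0,0],"xyz":[0,0,-0.01],"gripper":0.075},{"delta_rot":[0,0,0],"xyz":[0,0,-0.03],"gripper":0.075},{"delta_rot":[0,0,0],"xyz":[0,0,-0.04],"gripper":0.085},{"delta_rot":[0,0,0],"xyz":[0,0,-0.03],"gripper":0.085},{"delta_rot":[0,0,0],"xyz":[0,0,-0.02],"gripper":0.085},{"delta_rot":[0,0,0],"xyz":[0,0,0],"gripper":0.085},{"delta_rot":[0,0,0],"xyz":[0,0,0],"gripper":0.085}]'

```text
time: 40.85
tool_pos: [0.5423, 0.4242, 0.1464]
tcp_rot: [-2.174, 2.266, -0.0]
wrist_force: [-0.7, -0.1, -0.4]
width: 0.995
```

Run:
```python
from workcell import bot,read_camera
from h import *
c=read_camera("wrist"); np.savez("w22.npz",**c); cv2.imwrite("pics/w22.png",cv2.resize(c["pixels"][:,:,::-1],(800,600)))
go(bot.read_state(),0.558,-0.338,0.14,-92.4)
```

```text
t 40.9 pos [0.5415 0.4236 0.1448] yaw -92.36 q [ 0.63  0.35  1.66 -0.    1.14  2.24] w 84.7
 shift now-frame [ 0.7602 -0.0479  0.0054]  target-frame [ 0.7602 -0.0484  0.0048]  turn [ 0.0011 -0.0009  0.0007]
```

View pics/w22.png

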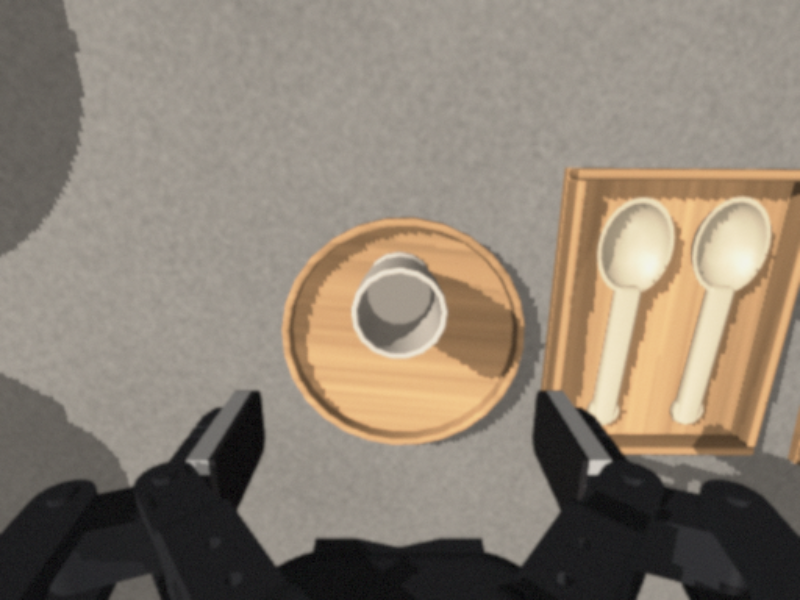

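Cup A is upright in the round tray at (400,312). Next is cup B.

Request:
arm_command --rows '[{"delta_rot":[0,0,0],"xyz":[0.04,-0.0025,0],"gripper":0.085},{"delta_rot":[0,0,0],"xyz":[0.04,-0.0025,0],"gripper":0.085},{"delta_rot":[0,0,0],"xyz":[0.04,-0.0025,0],"gripper":0.085},{"delta_rot":[0,0,0],"xyz":[0.04,-0.0025,0],"gripper":0.085},{"delta_rot":[0,0,0],"xyz":[0.04,-0.0025,0],"gripper":0.085},{"delta_rot":[0,0,0],"xyz":[0.04,-0.0025,0],"gripper":0.085},{"delta_rot":[0,0,0],"xyz":[0.04,-0.0025,0],"gripper":0.085},{"delta_rot":[0,0,0],"xyz":[0.04,-0.0025,0],"gripper":0.085},{"delta_rot":[0,0,0],"xyz":[0.04,-0.0025,0],"gripper":0.085},{"delta_rot":[0,0,0],"xyz":[0.04,-0.0025,0],"gripper":0.085},{"delta_rot":[0,0,0],"xyz":[0.04,-0.0025,0],"gripper":0.085},{"delta_rot":[0,0,0],"xyz":[0.04,-0.0025,0],"gripper":0.085}]'

```text
time: 42.1
tool_pos: [0.5504, -0.0582, 0.1434]
tcp_rot: [2.173, -2.265, -0.005]
wrist_force: [0.7, -0.8, 0.4]
width: 0.994
```

Request:
arm_command --rows '[{"delta_rot":[0,0,0],"xyz":[0.04,-0.0025,0],"gripper":0.085},{"delta_rot":[0,0,0],"xyz":[0.04,-0.0025,0],"gripper":0.085},{"delta_rot":[0,0,0],"xyz":[0.04,-0.0025,0],"gripper":0.085},{"delta_rot":[0,0,0],"xyz":[0.04,-0.0025,0],"gripper":0.085},{"delta_rot":[0,0,0],"xyz":[0.04,-0.0025,0],"gripper":0.085},{"delta_rot":[0,0,0],"xyz":[0.04,-0.0025,0],"gripper":0.085},{"delta_rot":[0,0,0],"xyz":[0.04,-0.0025,0],"gripper":0.085},{"delta_rot":[0,0,0],"xyz":[0,0,0],"gripper":0.085},{"delta_rot":[0,0,0],"xyz":[0,0,0],"gripper":0.085},{"delta_rot":[0,0,0],"xyz":[0,0,0],"gripper":0.085}]'

```text
time: 43.1
tool_pos: [0.5573, -0.3359, 0.1439]
tcp_rot: [2.175, -2.266, -0.006]
wrist_force: [0.2, -0.1, 0.2]
width: 0.994
```

Run:
```python
from workcell import bot,read_camera
from h import *
c=read_camera("wrist"); np.savez("w23.npz",**c); cv2.imwrite("pics/w23.png",cv2.resize(c["pixels"][:,:,::-1],(800,600)))
go(bot.read_state(),0.558,-0.338,0.034,-92.4)
```

```text
t 43.15 pos [ 0.5576 -0.3357  0.1444] yaw -92.31 q [-0.58  0.28  1.74  0.    1.12  1.03] w 85.0
 shift now-frame [ 0.0025 -0.0007  0.1104]  target-frame [ 0.0023 -0.0005  0.1104]  turn [0.0021 0.0017 0.0016]
```

View pics/w23.png

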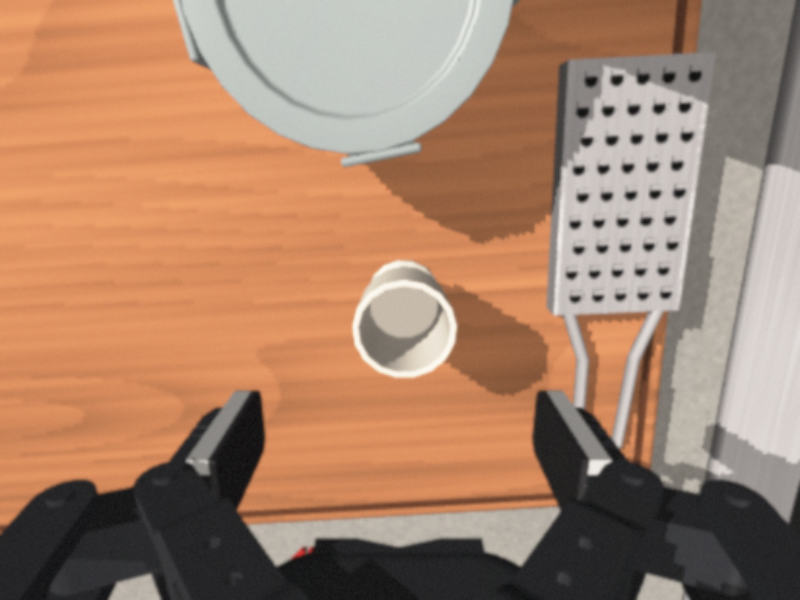

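Run:
```python
from h import *
from workcell import bot
c=dict(np.load("w23.npz"))
for u,v in [(405,329),(353,329),(456,329),(405,281),(405,376)]: print(px(c,u,v,.082).round(4))
print("grater edge",px(c,552,310,.037),px(c,580,400,.03),"bowl clip",px(c,380,158,.07))
go(bot.read_state(),0.558,-0.338,0.034,-92.4)
```

```text
[ 0.558  -0.3381  0.082 ]
[ 0.559  -0.3137  0.082 ]
[ 0.557 -0.362  0.082]
[ 0.5813 -0.339   0.082 ]
[ 0.5336 -0.3372  0.082 ]
grater edge [ 0.54903571 -0.42133281  0.037     ] [ 0.48705837 -0.44444891  0.03      ] bowl clip [ 0.63490603 -0.32993535  0.07      ]
t 43.15 pos [ 0.5576 -0.3357  0.1444] yaw -92.31 q [-0.58  0.28  1.74  0.    1.12  1.03] w 85.0
 shift now-frame [ 0.0025 -0.0007  0.1104]  target-frame [ 0.0023 -0.0005  0.1104]  turn [0.0021 0.0017 0.0016]
```

Request:
arm_command --rows '[{"delta_rot":[0,0,0],"xyz":[0.002,0,0.01],"gripper":0.08},{"delta_rot":[0,0,0],"xyz":[0,0,0.02],"gripper":0.08},{"delta_rot":[0,0,0],"xyz":[0,0,0.01],"gripper":0.08},{"delta_rot":[0,0,0],"xyz":[0,0,0],"gripper":0.08},{"delta_rot":[0,0,0],"xyz":[0,0,0],"gripper":0.08},{"delta_rot":[0,0,0],"xyz":[0,0,0],"gripper":0.08}]'

```text
time: 43.75
tool_pos: [0.5588, -0.3395, 0.1067]
tcp_rot: [-2.175, 2.266, -0.002]
wrist_force: [-0.3, -0.1, 0.1]
width: 0.937
```

Run:
```python
from workcell import bot,read_camera
from h import *
go(bot.read_state(),0.5578,-0.338,0.034,-92.4)
```

```text
t 43.75 pos [ 0.5588 -0.3395  0.1067] yaw -92.34 q [-0.58  0.32  1.77 -0.    1.05  1.03] w 80.1
 shift now-frame [-0.0015  0.0012  0.0727]  target-frame [-0.0014  0.0011  0.0727]  turn [-0.0013 -0.0008  0.001 ]
```

Request:
arm_command --rows '[{"delta_rot":[0,0,0],"xyz":[-0.0015,0.001,0.015],"gripper":0.08},{"delta_rot":[0,0,0],"xyz":[0,0,0.02],"gripper":0.08},{"delta_rot":[0,0,0],"xyz":[0,0,0.02],"gripper":0.08},{"delta_rot":[0,0,0],"xyz":[0,0,0.015],"gripper":0.08},{"delta_rot":[0,0,0],"xyz":[0,0,0.002],"gripper":0.08},{"delta_rot":[0,0,0],"xyz":[0,0,0],"gripper":0.08},{"delta_rot":[0,0,0],"xyz":[0,0,0],"gripper":0.08}]'

```text
time: 44.45
tool_pos: [0.558, -0.3383, 0.0347]
tcp_rot: [-2.175, 2.267, -0.003]
wrist_force: [-0.3, 0.1, 0.4]
width: 0.935
```

Run:
```python
from workcell import bot,read_camera
from h import *
go(bot.read_state(),0.5578,-0.338,0.034,-92.4)
```

```text
t 44.45 pos [ 0.558  -0.3383  0.0347] yaw -92.36 q [-0.58  0.4   1.81 -0.    0.93  1.03] w 79.8
 shift now-frame [-0.0003  0.0002  0.0007]  target-frame [-0.0003  0.0002  0.0007]  turn [-0.0014 -0.0009  0.0006]
```

Request:
arm_command --rows '[{"delta_rot":[0,0,0],"xyz":[0,0,0],"gripper":0.065},{"delta_rot":[0,0,0],"xyz":[0,0,0],"gripper":0.056},{"delta_rot":[0,0,0],"xyz":[0,0,0],"gripper":0.052},{"delta_rot":[0,0,0],"xyz":[0,0,0],"gripper":0.048},{"delta_rot":[0,0,0],"xyz":[0,0,0],"gripper":0.044},{"delta_rot":[0,0,0],"xyz":[0,0,0],"gripper":0.038},{"delta_rot":[0,0,0],"xyz":[0,0,0],"gripper":0.034},{"delta_rot":[0,0,0],"xyz":[0,0,0],"gripper":0.03}]' --force 25

```text
time: 45.25
tool_pos: [0.5577, -0.3381, 0.0347]
tcp_rot: [-2.175, 2.267, -0.002]
wrist_force: [0.3, 0.2, 6.2]
width: 0.551
```

Run:
```python
from workcell import bot,read_camera
from h import *
go(bot.read_state(),0.5578,-0.338,0.034,-92.4)
c=read_camera("wrist"); np.savez("w24.npz",**c); cv2.imwrite("pics/w24.png",cv2.resize(c["pixels"][:,:,::-1],(800,600)))
```

```text
t 45.25 pos [ 0.5577 -0.3381  0.0347] yaw -92.36 q [-0.58  0.4   1.81 -0.    0.93  1.03] w 47.1
 shift now-frame [-0.0001 -0.      0.0007]  target-frame [-0.0001 -0.      0.0007]  turn [-0.0011 -0.0007  0.0007]
```

View pics/w24.png

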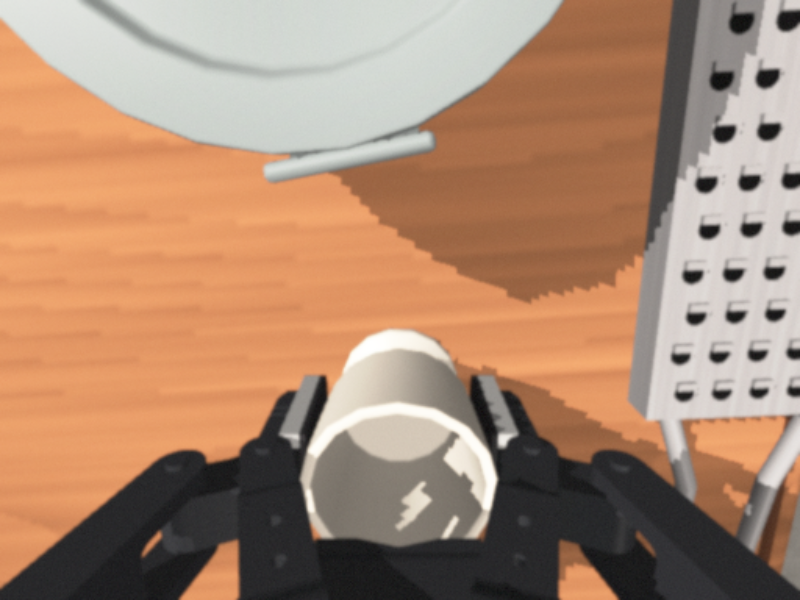

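Request:
arm_command --rows '[{"delta_rot":[0,0,0],"xyz":[0,0,0],"gripper":0.03},{"delta_rot":[0,0,0],"xyz":[0,0,-0.005],"gripper":0.03},{"delta_rot":[0,0,0],"xyz":[0,0,-0.01],"gripper":0.03},{"delta_rot":[0,0,0],"xyz":[0,0,-0.02],"gripper":0.03},{"delta_rot":[0,0,0],"xyz":[0,0,-0.02],"gripper":0.03},{"delta_rot":[0,0,0],"xyz":[0,0,-0.02],"gripper":0.03},{"delta_rot":[0,0,0],"xyz":[0,0,-0.015],"gripper":0.03},{"delta_rot":[0,0,0],"xyz":[0,0,-0.01],"gripper":0.03},{"delta_rot":[0,0,0],"xyz":[0,0,0],"gripper":0.03},{"delta_rot":[0,0,0],"xyz":[0,0,0],"gripper":0.03}]' --force 40

```text
time: 46.3
tool_pos: [0.5569, -0.3375, 0.1333]
tcp_rot: [2.175, -2.267, -0.001]
wrist_force: [0.2, -0.7, -0.8]
width: 0.553
```

Run:
```python
from workcell import bot,read_camera
from h import *
go(bot.read_state(),0.475,0.4235,0.0177,-92.4)
```

```text
t 46.3 pos [ 0.5569 -0.3375  0.1333] yaw -92.36 q [-0.58  0.29  1.75 -0.    1.1   1.03] w 47.2
 shift now-frame [-0.757   0.1131  0.1159]  target-frame [-0.7569  0.1137  0.1156]  turn [0.0006 0.0003 0.0007]
```

Request:
arm_command --rows '[{"delta_rot":[0,0,0],"xyz":[-0.0185,0.0028,0],"gripper":0.03},{"delta_rot":[0,0,0],"xyz":[-0.036,0.0054,0],"gripper":0.03},{"delta_rot":[0,0,0],"xyz":[-0.036,0.0054,0],"gripper":0.03},{"delta_rot":[0,0,0],"xyz":[-0.036,0.0054,0],"gripper":0.03},{"delta_rot":[0,0,0],"xyz":[-0.036,0.0054,0],"gripper":0.03},{"delta_rot":[0,0,0],"xyz":[-0.036,0.0054,0],"gripper":0.03},{"delta_rot":[0,0,0],"xyz":[-0.036,0.0054,0],"gripper":0.03},{"delta_rot":[0,0,0],"xyz":[-0.036,0.0054,0],"gripper":0.03},{"delta_rot":[0,0,0],"xyz":[-0.036,0.0054,0],"gripper":0.03},{"delta_rot":[0,0,0],"xyz":[-0.036,0.0054,0],"gripper":0.03},{"delta_rot":[0,0,0],"xyz":[-0.036,0.0054,0],"gripper":0.03},{"delta_rot":[0,0,0],"xyz":[-0.036,0.0054,0],"gripper":0.03}]'

```text
time: 47.5
tool_pos: [0.5101, 0.081, 0.1325]
tcp_rot: [2.174, -2.265, -0.003]
wrist_force: [0.0, 0.3, -0.4]
width: 0.55
```

Request:
arm_command --rows '[{"delta_rot":[0,0,0],"xyz":[-0.036,0.0054,0],"gripper":0.03},{"delta_rot":[0,0,0],"xyz":[-0.036,0.0054,0],"gripper":0.03},{"delta_rot":[0,0,0],"xyz":[-0.036,0.0054,0],"gripper":0.03},{"delta_rot":[0,0,0],"xyz":[-0.036,0.0054,0],"gripper":0.03},{"delta_rot":[0,0,0],"xyz":[-0.036,0.0054,0],"gripper":0.03},{"delta_rot":[0,0,0],"xyz":[-0.036,0.0054,0],"gripper":0.03},{"delta_rot":[0,0,0],"xyz":[-0.036,0.0054,0],"gripper":0.03},{"delta_rot":[0,0,0],"xyz":[-0.036,0.0054,0],"gripper":0.03},{"delta_rot":[0,0,0],"xyz":[-0.036,0.0054,0],"gripper":0.03},{"delta_rot":[0,0,0],"xyz":[-0.0185,0.0028,0],"gripper":0.03},{"delta_rot":[0,0,0],"xyz":[0,0,0],"gripper":0.03},{"delta_rot":[0,0,0],"xyz":[0,0,0],"gripper":0.03}]'

```text
time: 48.7
tool_pos: [0.4739, 0.4225, 0.1327]
tcp_rot: [2.175, -2.264, 0.001]
wrist_force: [-0.1, 0.1, -1.4]
width: 0.551
```

Run:
```python
from workcell import bot,read_camera
from h import *
c=read_camera("wrist"); np.savez("w25.npz",**c); cv2.imwrite("pics/w25.png",cv2.resize(c["pixels"][:,:,::-1],(800,600)))
go(bot.read_state(),0.475,0.4235,0.0177,-92.4)
```

```text
t 48.75 pos [0.4742 0.422  0.1329] yaw -92.36 q [ 0.69  0.27  1.79 -0.    1.09  2.3 ] w 46.9
 shift now-frame [-0.0017 -0.0008  0.1152]  target-frame [-0.0015 -0.0007  0.1152]  turn [ 0.0013 -0.0019  0.0007]
```

View pics/w25.png

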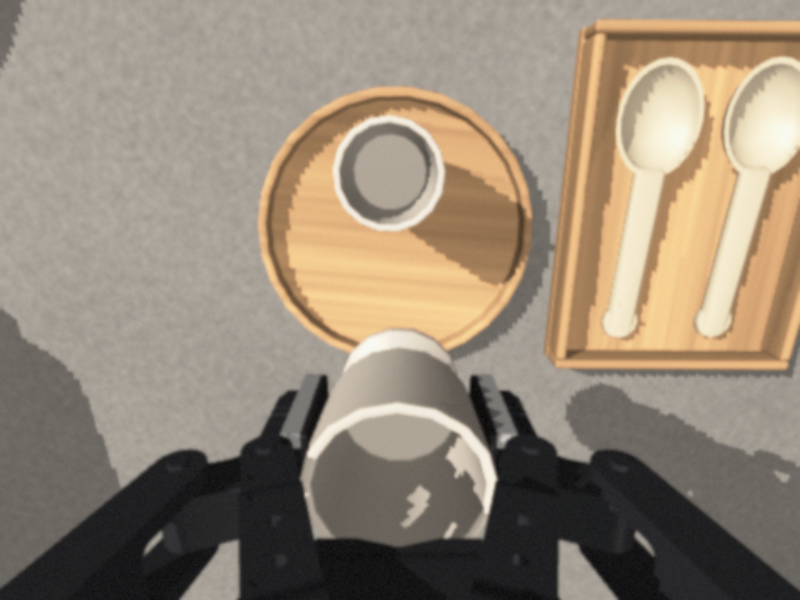

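Run:
```python
from h import *
c=dict(np.load("w25.npz"))
print("cupA rim",px(c,389,174,.065),"L",px(c,259,222,.014),"R",px(c,532,222,.014),"T",px(c,397,87,.014))
```

```text
cupA rim [0.54482404 0.42444279 0.065     ] L [0.52007432 0.49890824 0.014     ] R [0.51398498 0.34681573 0.014     ] T [0.58572934 0.41929675 0.014     ]
```

Request:
arm_command --rows '[{"delta_rot":[0,0,0],"xyz":[-0.001,0,0.01],"gripper":0.03},{"delta_rot":[0,0,0],"xyz":[0,0,0.02],"gripper":0.03},{"delta_rot":[0,0,0],"xyz":[0,0,0.02],"gripper":0.03},{"delta_rot":[0,0,0],"xyz":[0,0,0.02],"gripper":0.03},{"delta_rot":[0,0,0],"xyz":[0,0,0.015],"gripper":0.03},{"delta_rot":[0,0,0],"xyz":[0,0,0.01],"gripper":0.03},{"delta_rot":[0,0,0],"xyz":[0,0,0.008],"gripper":0.03},{"delta_rot":[0,0,0],"xyz":[0,0,0.004],"gripper":0.03},{"delta_rot":[0,0,0],"xyz":[0,0,0],"gripper":0.03},{"delta_rot":[0,0,0],"xyz":[0,0,0],"gripper":0.03},{"delta_rot":[0,0,0],"xyz":[0,0,0],"gripper":0.03}]'

```text
time: 49.85
tool_pos: [0.4755, 0.4249, 0.0277]
tcp_rot: [-2.174, 2.265, -0.0]
wrist_force: [0.4, 0.6, -0.8]
width: 0.55
```

Run:
```python
from workcell import bot,read_camera
from h import *
go(bot.read_state(),0.475,0.4235,0.0177,-92.4)
```

```text
t 49.85 pos [0.4755 0.4249 0.0277] yaw -92.35 q [ 0.69  0.38  1.85 -0.    0.9   2.3 ] w 47.0
 shift now-frame [0.0014 0.0005 0.01  ]  target-frame [0.0014 0.0005 0.01  ]  turn [-0.0012  0.0011  0.0008]
```

Request:
arm_command --rows '[{"delta_rot":[0,0,0],"xyz":[0.001,0,0.003],"gripper":0.03},{"delta_rot":[0,0,0],"xyz":[0,0,0.002],"gripper":0.03},{"delta_rot":[0,0,0],"xyz":[0,0,0.0015],"gripper":0.03},{"delta_rot":[0,0,0],"xyz":[0,0,0.001],"gripper":0.03},{"delta_rot":[0,0,0],"xyz":[0,0,0.001],"gripper":0.03},{"delta_rot":[0,0,0],"xyz":[0,0,0],"gripper":0.03},{"delta_rot":[0,0,0],"xyz":[0,0,0],"gripper":0.03}]'

```text
time: 50.55
tool_pos: [0.4749, 0.4233, 0.0183]
tcp_rot: [2.175, -2.267, -0.0]
wrist_force: [0.4, -0.3, 0.2]
width: 0.548
```

Request:
arm_command --rows '[{"delta_rot":[0,0,0],"xyz":[0,0,0.0005],"gripper":0.03},{"delta_rot":[0,0,0],"xyz":[0,0,0.0005],"gripper":0.03},{"delta_rot":[0,0,0],"xyz":[0,0,0],"gripper":0.03},{"delta_rot":[0,0,0],"xyz":[0,0,0],"gripper":0.03}]'

```text
time: 50.95
tool_pos: [0.4752, 0.4234, 0.0178]
tcp_rot: [-2.175, 2.266, -0.0]
wrist_force: [-1.2, -1.3, 3.6]
width: 0.549
```

Contact confirmed. I'll release and rise.

Request:
arm_command --rows '[{"delta_rot":[0,0,0],"xyz":[0,0,0],"gripper":0.048},{"delta_rot":[0,0,0],"xyz":[0,0,0],"gripper":0.052},{"delta_rot":[0,0,0],"xyz":[0,0,0],"gripper":0.06},{"delta_rot":[0,0,0],"xyz":[0,0,0],"gripper":0.075},{"delta_rot":[0,0,0],"xyz":[0,0,0],"gripper":0.075},{"delta_rot":[0,0,0],"xyz":[0,0,-0.01],"gripper":0.075},{"delta_rot":[0,0,0],"xyz":[0,0,-0.03],"gripper":0.075},{"delta_rot":[0,0,0],"xyz":[0,0,-0.04],"gripper":0.085},{"delta_rot":[0,0,0],"xyz":[0,0,-0.04],"gripper":0.085},{"delta_rot":[0,0,0],"xyz":[0,0,-0.04],"gripper":0.085},{"delta_rot":[0,0,0],"xyz":[0,0,-0.04],"gripper":0.085},{"delta_rot":[0,0,0],"xyz":[0,0,-0.02],"gripper":0.085}]'

```text
time: 52.15
tool_pos: [0.4764, 0.4246, 0.2434]
tcp_rot: [-2.17, 2.261, -0.001]
wrist_force: [0.7, 0.2, -0.8]
width: 0.993
```

Request:
arm_command --rows '[{"delta_rot":[0,0,0],"xyz":[0,0.02,-0.02],"gripper":0.085},{"delta_rot":[0,0,0],"xyz":[0,0.02,0],"gripper":0.085},{"delta_rot":[0,0,0],"xyz":[0,0,0],"gripper":0.085},{"delta_rot":[0,0,0],"xyz":[0,0,0],"gripper":0.085},{"delta_rot":[0,0,0],"xyz":[0,0,0],"gripper":0.085}]'

```text
time: 52.65
tool_pos: [0.4345, 0.4244, 0.2557]
tcp_rot: [2.174, -2.265, 0.0]
wrist_force: [-0.1, -0.5, -0.3]
width: 0.997
```

Run:
```python
from workcell import bot,read_camera
from h import *
for n in ("wrist","side"):
    c=read_camera(n); cv2.imwrite(f"pics/end_{n}.png",cv2.resize(c["pixels"][:,:,::-1],(800,600),interpolation=cv2.INTER_CUBIC)); np.savez(f"end_{n}.npz",**c)
```

```text
(no output)
```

View pics/end_wrist.png

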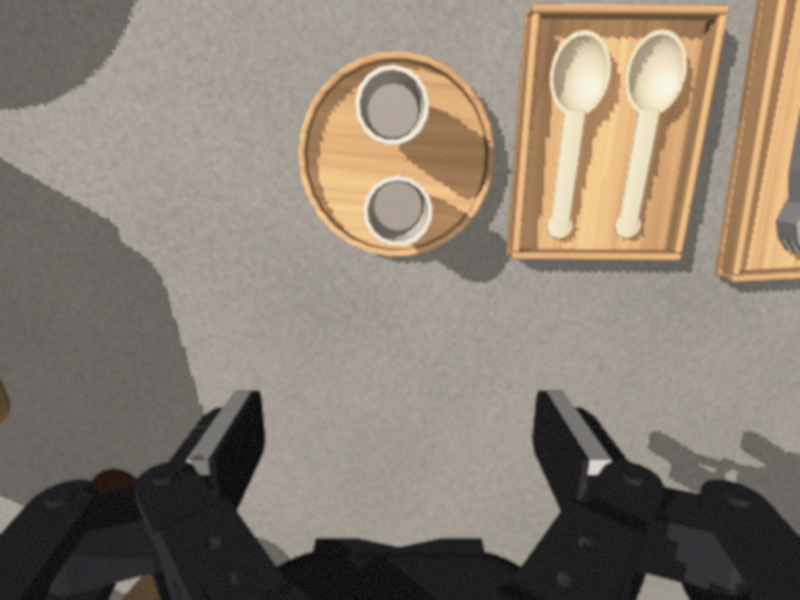

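View pics/end_side.png

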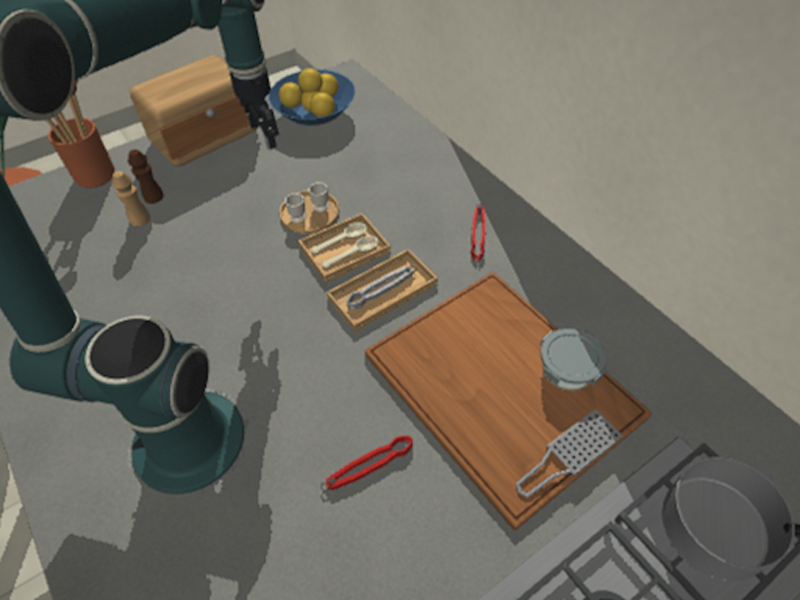

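Everything is in place: the cups stand upright at (392,105) and (398,210) in the wrist view, and the grater and bowl haven't moved. I'm handing in the job.

Run:
```python
from workcell import bot
print(bot.finish_job())
```

```text
the job is handed in; nothing more can be done
None
```

I put the small things away in the order asked and handed the job in at about 53 s of the 133 s allowed.

- **Placement:** The steel tongs lie flat in the long tray. Both spoons lie bowl up and side by side in the short tray, about 12 mm apart. Both egg cups stand upright in the round tray, lowered until they touched before release.
- **Last checks:** The final wrist and side pictures show all five things in place and the gripper clear of them. The grater, the glass bowl and the red decoy tongs are where they were.
- **What did not go smoothly:** Closing on the tongs pushed the wrist up with 31 N for a moment. I think it was friction as the pads swing forward, though the fingertips touching the board could also explain it. The first grip on spoon B was too shallow, so I let go and gripped it again about 5 mm lower before lifting.

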